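Push a carton through the self-closing flap of a bathroom bin

ROBOT

A 6-joint arm with a two-finger parallel gripper is mounted at the origin on the work surface. World frame = base frame: x ahead of the robot, y to its left, z up, the work surface at z = 0. Lengths are in m, angles in rad, forces in N, time in s.
With the tool pointing down it reaches from about 0.25 to 0.725 m from the base axis. Payload 4 kg.
Tool frame: the origin (TCP) lies at the very end of the fingers, on their centre line; the grasp point (between the pads) lies 19 mm behind it; x points along the fingers, y is the direction in which the jaws open and shut, and the axes are right-handed (so a half turn about x gives the same grasp; the last joint's range is limited). The gripper opens to 85 mm and grips with 20 to 120 N. Pads are 22 mm wide; open, the fingers measure 114 mm over their backs; the gripper's body (76 mm by 85 mm) begins 54 mm behind the grasp point. The pads swing forward as they close: fully open they stand 13 mm farther back than shut.
Start: joints at [-1.216, 0.241, 0.005, 1.335, 0, 1.571], TCP at [0.174, -0.469, 0.203] pointing down, gripper open.
Joint ranges: [-2.72, 2.72], [-1.05, 1.87], [-1.09, 1.28], [-1.99, 2.15], [-1.42, 1.44], [-3.14, 3.14]. Speed limits (rad/s): [2.79, 2.79, 3.14, 3.14, 3.14, 3.14].

INTERFACE

Orientations are given as a unit quaternion [x, y, z, w].
In Python, from workcell import get_obs, camera, job_done gives the robot as it stands. The module is installed in compiled form; this text tells all that it offers.
- The arm moves only by the tool arm_command, never from a script. Its argument "motion" is a list of rows, each an object of numbers: "x", "y", "z": the shift along the tool's x, y, z in m; "roll": the turn about the tool's x in rad; "fingers": the opening, from 0 (shut) to 1 (fully open). A call has 1 to 20 rows; each row shifts and turns the pose as measured when the row begins, along the tool's axes as they then stand; what a row does not reach is not made up. A row lasts 1/12 s, in which the tool goes at most 41.7 mm and 7.16 degrees, less where a joint would pass 70% of its speed; a pose out of reach is approached as far as the arm can. A call is refused whole if a number of a shift passes 0.0417 or a number of a turn 0.125, either way. A call with a gripper value outside its range is refused whole. The fingers move at their own pace and stop on an object; the grip force is fixed at half the most. Time passes only in rows, so rows that do not move let the fingers close. It gives the time, the measured TCP pose, the force and the opening at its end, in the units of the state.
- get_obs(): the state, without advancing time (a new reading comes with each control period).
- camera(name): name is "side" or "top"; returns a dict with "frame" (480x640x3 uint8, red, green, blue), "intrinsics" (3x3 intrinsics, pixels), "rvec" (rotation vector, rad) and "tvec" (3), from world to camera coordinates, as OpenCV has them. Camera axes: x right, y down, z forward; pixel columns grow to the right and rows downward; lengths in m; the calibration is good to about 2 mm. A picture is of the moment at which its call begins. There is no depth.
- job_done(): hands the job in, once; it reports no verdict.
The state is a dict: "clock": time; "joint_pos": joint angles; "joint_vel": joint speeds; "tau": joint torques, N m; "eef_pos": TCP position; "tool_rot": TCP orientation; "ft_force": force on the tool from outside, world axes, zero at the start; "ft_torque": the same for the moment, N m; "grip_width": finger opening in m.
Only numpy, scipy, OpenCV 4.12 (cv2) and the standard library are available. Lean on these libraries where they do the work, as an engineer would, in place of code of your own. Each camera call takes 0.05 s, during which the arm holds its last target.

TASK

Throw away the small soap carton that lies on the shelf of the white bin: press the bin's self-closing flap down with one finger and, while that finger keeps it open, push the carton over the shelf edge into the bin with the other finger, then leave the flap to close. Only push the carton: do not lift it and do not slide it onto the closed flap. Leave all the other things where they are.

Things in the scene. Friction and masses are not known exactly. Their poses are not given: they have to be found in the camera images.
- bin: White bathroom bin, fixed, 330 x 180 x 170 mm high. Origin: on the counter under the shelf edge (lip), mid-width; x points level from shelf to flap, z up. Its top: a solid flat shelf at x -180 to 0, 8 mm high rails on its long sides (|y| 83 to 90); then the opening, x 0 to 137, |y| under 75, filled by the flap flush with the shelf, all rims 170 mm high. Hollow below, floor 6 mm up.
- lip (a point): Middle of the shelf edge, at the shelf's top (170 mm over the counter), where the shelf ends and the flap begins; axes as the bin's.
- flap_edge (a point): Top middle of the flap's free edge; closed, it lies 4 mm beyond the lip along the bin's x, level with the shelf. Moves down as the flap opens.
- flap_hinge (a point): Top middle of the flap's hinged edge, 135 mm beyond the lip along the bin's x. The steel flap is 131 mm long, 146 mm wide, 4 mm thick and hinged here, along the bin's y, at the shelf's height; its free edge is the one at the shelf.
- flap (a joint): Angle of the flap, 0 closed and level, growing as its free edge swings down into the bin, at most 1.25 rad. A spring shuts it: about 0.1 N m holds it closed (the carton's weight does not open it), about 0.2 N m at 1 rad; about 1 N opens it near the free edge, about 5 N is needed 40 mm from the hinge.
- carton: Small closed carton, white with a blue band round it, 36 x 52 x 24 mm (x, y, z), 20 to 45 g, lying flat on the shelf. Origin: centre of its underside; its x roughly along the bin's x (within 0.25 rad), z up. At the start its edge facing the flap is roughly 10 to 40 mm short of the lip.
- carton_mid (a point): Centre of the carton, 12 mm above its underside.
- shampoo: Small blue bottle, 34 mm across, 85 mm high, standing on the shelf in a corner of the end away from the flap. Origin: centre of its underside.
- jar: Low amber jar, 36 mm across, 40 mm high, in the other corner of that end of the shelf. Origin: centre of its underside.
- lotion: Green pump bottle, 64 mm across, 190 mm high, standing on the counter. Origin: centre of its underside.
- soap_pump: Amber pump bottle, 60 mm across, 150 mm high, on the counter. Origin: centre of its underside.
- tumbler: White ceramic cup without a handle, 72 mm across, 95 mm high, on the counter. Origin: centre of its underside.
- paper_roll: Roll of paper standing on end, 110 mm across, 100 mm high, on the counter. Origin: centre of its underside.
- brush: Wooden hairbrush lying on the counter, 200 mm long, 60 mm wide. Origin: underside, middle of its length.
There are look-alikes about, which are no part of the job. What is shaped like the carton but black is not meant.

How it is judged:
On the way, in this order (a step that is already met when the one before it is completed fails the run):
1. the flap is pressed open (more than 0.25 rad) while the carton still lies on the shelf (value of joint flap above 0.25 rad and x of carton_mid in the frame of lip below 0 m and z of carton_mid in the frame of lip above 0 m), for 0.1 s.
2. the carton drops below the shelf edge into the bin (x of carton_mid in the frame of lip above 0 m and z of carton_mid in the frame of lip below -0.04 m), for 0.02 s.
At the end, for the whole second after the job is handed in: The carton lies at rest inside the bin, its centre more than 80 mm below the shelf's level, the flap has closed (less than 0.08 rad), and every other thing is within 30 mm of its starting place (x of carton_mid in the frame of lip between 0 and 0.14 m and y of carton_mid in the frame of lip between -0.08 and 0.08 m and z of carton_mid in the frame of lip below -0.08 m and value of joint flap below 0.08 rad and linear speed of carton below 0.02 m/s and distance of each of shampoo, jar, lotion, soap_pump, tumbler, paper_roll, brush from where it was at the start of the episode below 0.03 m); the robot touches nothing.
It fails at once if the carton is lifted: its centre more than 35 mm above the shelf (it lies at 12 mm) (z of carton_mid in the frame of lip above 0.035 m).
It fails at once if the carton's centre is over the closed flap (less than 0.1 rad) (x of carton_mid in the frame of lip above 0.005 m and z of carton_mid in the frame of lip above 0 m and value of joint flap below 0.1 rad).
It fails at once if another thing is knocked over or moved by more than 30 mm (distance of any of shampoo, jar, lotion, soap_pump, tumbler, paper_roll, brush from where it was at the start of the episode above 0.03 m or angle between any of shampoo, jar, lotion, soap_pump, tumbler, paper_roll's own z axis and vertical above 0.5 rad).
It also fails if it takes over 43 s, if anything falls off the work surface, if the arm or the gripper's body presses on something with over 40 N, if the wrist force passes 120 N, or if a joint passes its speed limit or range.

## Working session

There is one attempt and no reset: what is moved stays moved. The work goes in short steps, Python scripts to look and compute and a tool call to move; the robot and the scene stay as the last step left them, time stands still between calls to the robot, and variables do not carry over. Pictures are saved under pics/ and viewed, and the job is handed in when it is done.

Besides the shell and the picture viewer there is one more tool, called after ">>>" as name([rows], argument=value, ...), one row to a line, values as JSON. arm_command: Moves the arm, as the interface text tells. Its arguments: {"type":"object","properties":{"motion":{"type":"array","items":{"type":"object","properties":{"x":{"type":"number"},"y":{"type":"number"},"z":{"type":"number"},"roll":{"type":"number"},"fingers":{"type":"number"}}}}},"required":["motion"]}

```bash
mkdir -p pics; cat > h.py <<'E'
import numpy as np, cv2
from workcell import get_obs, camera, job_done
from scipy.spatial.transform import Rotation as R
def snap(n,f):
    c=camera(n); cv2.imwrite('pics/'+f,c['frame'][:,:,::-1]); np.savez('pics/'+f[:-4]+'.npz',**c); return c
def ray(c,px,z):
    K=np.array(c['intrinsics']);Rm=cv2.Rodrigues(np.array(c['rvec'],float))[0];t=np.array(c['tvec'],float).ravel()
    o=-Rm.T@t; d=Rm.T@np.linalg.inv(K)@np.array([px[0],px[1],1.]); return o+d*(z-o[2])/d[2]
def line(c,px):
    K=np.array(c['intrinsics']);Rm=cv2.Rodrigues(np.array(c['rvec'],float))[0];t=np.array(c['tvec'],float).ravel()
    d=Rm.T@np.linalg.inv(K)@np.array([px[0],px[1],1.]); return -Rm.T@t,d/np.linalg.norm(d)
def tri(c1,p1,c2,p2):
    o1,d1=line(c1,p1);o2,d2=line(c2,p2)
    s=np.linalg.lstsq(np.c_[d1,-d2],o2-o1,rcond=None)[0]; a=o1+s[0]*d1;b=o2+s[1]*d2
    return (a+b)/2,np.linalg.norm(a-b)
def proj(c,P):
    return cv2.projectPoints(np.array(P,float).reshape(-1,3),np.array(c['rvec'],float),np.array(c['tvec'],float),np.array(c['intrinsics']),None)[0].reshape(-1,2)
E
python3 - <<'E'
from h import *
for n in('top','side'):
    c=snap(n,n+'0.png'); print(line(c,(320,240)))
o=get_obs();print({k:np.round(v,3) for k,v in o.items()}); print(R.from_quat(o['tool_rot']).as_matrix().round(2))
E
```

```text
(array([ 0.47114805, -0.14168721,  1.37056396]), array([ 0.07153061, -0.01330905, -0.99734961]))
(array([ 0.30678661, -1.05920001,  0.99993861]), array([ 0.21372397,  0.70974002, -0.67126088]))
{'clock': np.float64(0.1), 'joint_pos': array([-1.216,  0.241,  0.004,  1.335, -0.   ,  1.571]), 'joint_vel': array([ 0.   , -0.001,  0.003,  0.   ,  0.001, -0.   ]), 'tau': array([-0.0000e+00, -3.7314e+01,  2.5301e+01,  1.1000e-02,  0.0000e+00,
       -0.0000e+00]), 'eef_pos': array([ 0.173, -0.468,  0.202]), 'tool_rot': array([-0.696, -0.125,  0.696, -0.124]), 'ft_force': array([-1.533, -0.521,  0.722]), 'ft_torque': array([-0.03 ,  0.032,  0.002]), 'grip_width': np.float64(0.085)}
[[-0.    0.35 -0.94]
 [ 0.   -0.94 -0.35]
 [-1.   -0.    0.  ]]
```

View pics/top0.png

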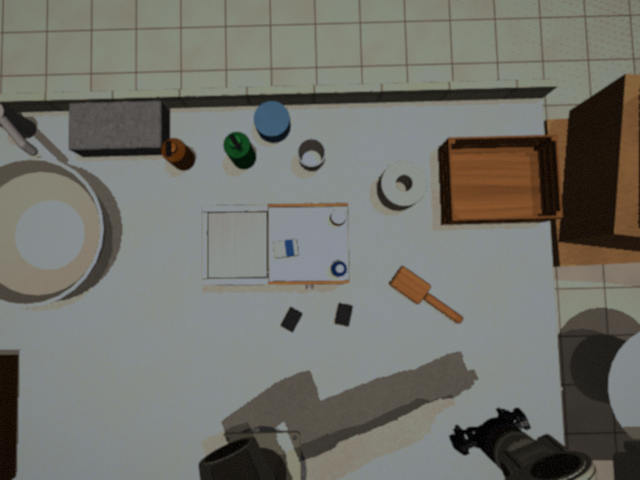

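View pics/side0.png

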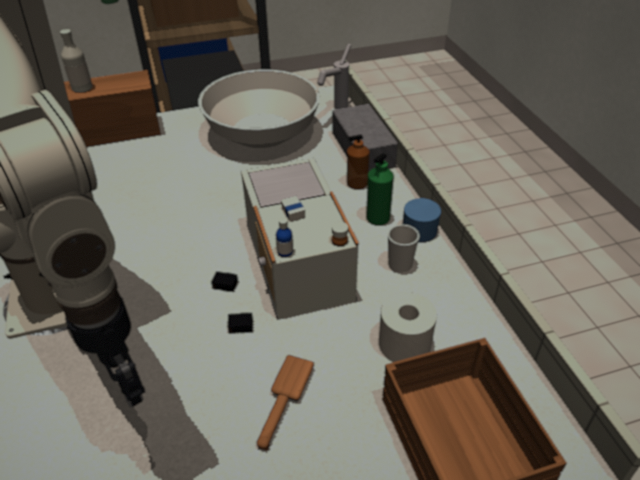

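The top view shows the bin (202–348, 205–290) with the flap on the left. The carton candidates are the white one with a blue band on the shelf at top (286,248) / side (293,209), and two black look-alikes on the counter at top (291,320) and (343,314). I choose the white one and will check it in a close crop.

```bash
python3 - <<'E'
import cv2
a=cv2.imread('pics/top0.png')[195:300,190:360]; cv2.imwrite('pics/ct.png',cv2.resize(a,None,fx=4.7,fy=4.7,interpolation=cv2.INTER_CUBIC))
a=cv2.imread('pics/side0.png')[150:320,230:370]; cv2.imwrite('pics/cs.png',cv2.resize(a,None,fx=3.5,fy=3.5,interpolation=cv2.INTER_CUBIC))
E
```

```text
(no output)
```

View pics/ct.png

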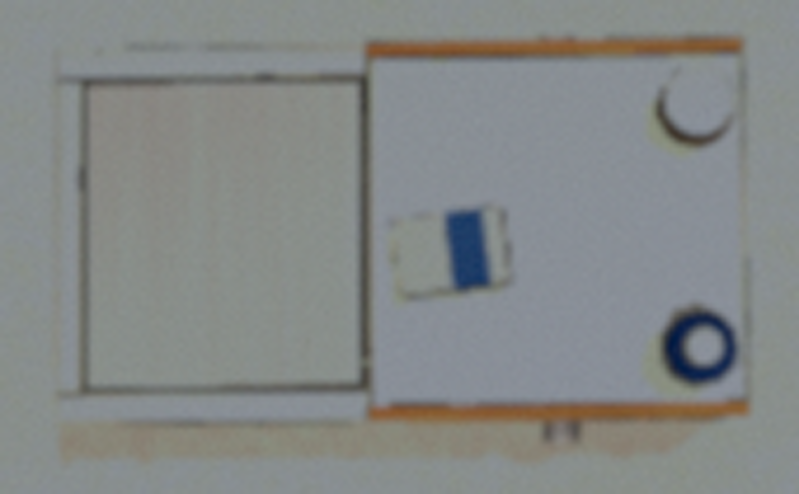

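View pics/cs.png

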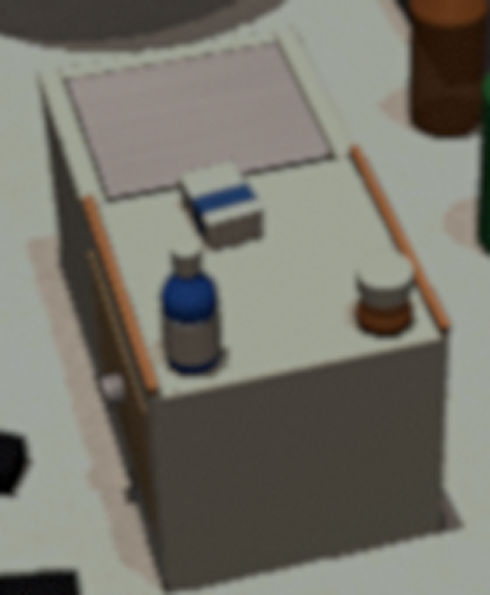

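```bash
python3 - <<'E'
from h import *
t=np.load('pics/top0.npz');s=np.load('pics/side0.npz')
f=lambda u,v:((u+.5)/4.7-.5+190,(v+.5)/4.7-.5+195)
g=lambda u,v:((u+.5)/3.5-.5+230,(v+.5)/3.5-.5+150)
# opening corners: (lip+y/-y sides), tri
T={'flapA':f(364,78),'flapB':f(364,387),'hinA':f(85,81),'hinB':f(84,390),'shEndTopRail':f(742,42),'shEndBotRail':f(748,412),'cart1':f(390,218),'cart2':f(502,208),'cart3':f(512,282),'cart4':f(400,298)}
S={'flapA':g(333,157),'flapB':g(109,198),'hinA':g(277,42),'hinB':g(66,78),'shEndTopRail':g(447,325),'shEndBotRail':g(155,388),'cart1':g(237,165),'cart2':g(262,208),'cart3':g(204,224),'cart4':g(181,178)}
for k in T:
    p,e=tri(t,T[k],s,S[k]); print(k,p.round(4),'gap',round(e,4),'plane',ray(t,T[k],.194 if k[0]=='c' else .17).round(4), ray(s,S[k],.194 if k[0]=='c' else .17).round(4))
E
```

```text
flapA [ 0.6258 -0.0402  0.1703] gap 0.0007 plane [ 0.6255 -0.0401  0.17  ] [ 0.6263 -0.0398  0.17  ]
flapB [ 0.4789 -0.0376  0.171 ] gap 0.0022 plane [ 0.4778 -0.0373  0.17  ] [ 0.4802 -0.0366  0.17  ]
hinA [0.6279 0.0938 0.1704] gap 0.0007 plane [0.6276 0.0939 0.17  ] [0.6284 0.0942 0.17  ]
hinB [0.4805 0.0953 0.1716] gap 0.0016 plane [0.4798 0.0958 0.17  ] [0.4816 0.0974 0.17  ]
shEndTopRail [ 0.6373 -0.2215  0.179 ] gap 0.0011 plane [ 0.638  -0.2219  0.17  ] [ 0.6415 -0.2123  0.17  ]
shEndBotRail [ 0.463  -0.219   0.1776] gap 0.0036 plane [ 0.4612 -0.2191  0.17  ] [ 0.4663 -0.2115  0.17  ]
cart1 [ 0.5579 -0.053   0.1896] gap 0.003 plane [ 0.5561 -0.0531  0.194 ] [ 0.558  -0.0588  0.194 ]
cart2 [ 0.5599 -0.1058  0.1956] gap 0.0013 plane [ 0.5594 -0.1056  0.194 ] [ 0.561  -0.1039  0.194 ]
cart3 [ 0.524  -0.1094  0.1952] gap 0.0012 plane [ 0.5247 -0.1094  0.194 ] [ 0.5238 -0.1078  0.194 ]
cart4 [ 0.5205 -0.0572  0.1914] gap 0.0038 plane [ 0.5186 -0.057   0.194 ] [ 0.5217 -0.0607  0.194 ]
```

The close crops confirm the choice. Triangulation puts the shelf at 0.170–0.171 m and the carton top at 0.19–0.195 m. The lip is near (0.5525, -0.040), the bin's x axis is near (0.013, 1), and the carton centre is near (0.540, -0.081). Its 52 mm side lies along the bin's x, not the 36 mm side the text implies.

With a vertical tool both fingertips sit at the same height, so a finger over the shelf can't push while the other holds the flap down. I need the tool tilted, with the flap-side finger lower. The interface has no tilt command, but poses out of reach are only "approached", so I'll try stretching past the reach limit toward -y, away from everything, and see if the tool tilts.

>>> arm_command([
  {"y": -0.0125,"z": 0.033,"roll": 0.069,"fingers": 1},
  {"y": -0.002,"z": 0.035,"roll": 0.069,"fingers": 1},
  {"y": 0.0,"z": 0.035,"roll": 0.069,"fingers": 1},
  {"y": 0.0,"z": 0.035,"roll": 0.069,"fingers": 1},
  {"y": 0.0,"z": 0.035,"roll": 0.069,"fingers": 1},
  {"y": 0.02,"fingers": 1},
  {"y": 0.03,"fingers": 1},
  {"y": 0.03,"fingers": 1},
])

```text
schema error: expected keys x, y, z, roll, fingers
```

>>> arm_command([
  {"x": 0,"y": -0.0125,"z": 0.033,"roll": 0.069,"fingers": 1},
  {"x": 0,"y": -0.002,"z": 0.035,"roll": 0.069,"fingers": 1},
  {"x": 0,"y": 0.0,"z": 0.035,"roll": 0.069,"fingers": 1},
  {"x": 0,"y": 0.0,"z": 0.035,"roll": 0.069,"fingers": 1},
  {"x": 0,"y": 0.0,"z": 0.035,"roll": 0.069,"fingers": 1},
  {"x": 0,"y": 0.02,"z": 0,"roll": 0,"fingers": 1},
  {"x": 0,"y": 0.03,"z": 0,"roll": 0,"fingers": 1},
  {"x": 0,"y": 0.03,"z": 0,"roll": 0,"fingers": 1},
])

```text
clock: 0.77
eef_pos: [-0.0073, -0.5665, 0.1981]
tool_rot: [-0.707, -0.003, 0.708, 0.006]
ft_force: [-0.1, -1.0, -0.2]
grip_width: 0.0854
```

```bash
cat >> h.py <<'E'
def st():
    o=get_obs(); print(round(float(o['clock']),2),'q',np.round(o['joint_pos'],3),'p',np.round(o['eef_pos'],4),'F',np.round(o['ft_force'],1),round(float(o['grip_width']),4)); print(R.from_quat(o['tool_rot']).as_matrix().round(3).T,'rows=tool axes'); return o
E
python3 -c "from h import *;st()"
```

```text
0.77 q [-1.583e+00  3.870e-01  1.960e-01  1.393e+00 -1.000e-03  1.563e+00] p [-0.0073 -0.5665  0.1981] F [-0.1 -1.  -0.2] 0.0854
[[-0.001  0.012 -1.   ]
 [-0.005 -1.    -0.012]
 [-1.     0.005  0.001]] rows=tool axes
```

>>> arm_command([
  {"x": 0,"y": 0.035,"z": 0,"roll": 0,"fingers": 1},
  {"x": 0,"y": 0.035,"z": 0,"roll": 0,"fingers": 1},
  {"x": 0,"y": 0.035,"z": 0,"roll": 0,"fingers": 1},
  {"x": 0,"y": 0.035,"z": 0,"roll": 0,"fingers": 1},
  {"x": 0,"y": 0.03,"z": 0,"roll": 0,"fingers": 1},
  {"x": 0,"y": 0.03,"z": 0,"roll": 0,"fingers": 1},
  {"x": 0,"y": 0.03,"z": 0,"roll": 0,"fingers": 1},
])

```text
clock: 1.35
eef_pos: [-0.0111, -0.7873, 0.1857]
tool_rot: [-0.707, 0.0, 0.708, 0.006]
ft_force: [-1.3, -82.3, 81.7]
grip_width: 0.0852
```

```bash
python3 -c "from h import *;st()"
```

```text
1.35 q [-1.584e+00  1.003e+00  1.276e+00  1.851e+00 -1.000e-03  1.565e+00] p [-0.0111 -0.7873  0.1857] F [ -1.3 -82.3  81.7] 0.0852
[[-0.001  0.008 -1.   ]
 [-0.008 -1.    -0.008]
 [-1.     0.008  0.001]] rows=tool axes
```

>>> arm_command([
  {"x": 0,"y": 0,"z": 0,"roll": 0,"fingers": 1},
  {"x": 0,"y": 0,"z": 0,"roll": 0,"fingers": 1},
])

```text
clock: 1.52
eef_pos: [-0.011, -0.7782, 0.1608]
tool_rot: [-0.707, -0.016, 0.707, 0.022]
ft_force: [0.3, -0.4, 1.6]
grip_width: 0.0853
```

```bash
python3 -c "
from h import *;st();snap('top','top1.png')"
```

```text
1.52 q [-1.584e+00  1.026e+00  1.255e+00  1.853e+00 -1.000e-03  1.565e+00] p [-0.011  -0.7782  0.1608] F [ 0.3 -0.4  1.6] 0.0853
[[-0.001  0.053 -0.999]
 [-0.008 -0.999 -0.053]
 [-1.     0.008  0.001]] rows=tool axes
```

View pics/top1.png

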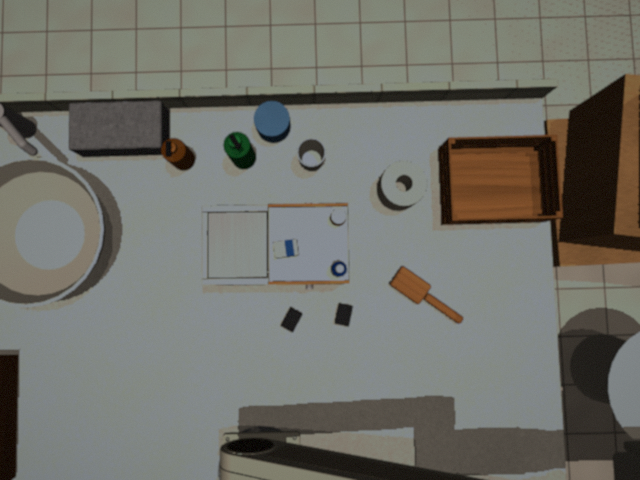

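The 82 N was deceleration where joint 3 hit its limit, and it has settled to about 1 N. The scene is unchanged in the top view. The out-of-reach stretch did tilt the tool, but inward by 0.053 rad. The kinematics (pitch = q2 - q3 + q4) say the inner reach limit should give the outward tilt I want, so I'll move in, gently near the limit.

>>> arm_command([
  {"x": 0,"y": -0.02,"z": 0,"roll": 0,"fingers": 1},
  {"x": 0,"y": -0.035,"z": 0,"roll": 0,"fingers": 1},
  {"x": 0,"y": -0.035,"z": 0,"roll": 0,"fingers": 1},
  {"x": 0,"y": -0.035,"z": 0,"roll": 0,"fingers": 1},
  {"x": 0,"y": -0.035,"z": 0,"roll": 0,"fingers": 1},
  {"x": 0,"y": -0.035,"z": 0,"roll": 0,"fingers": 1},
  {"x": 0,"y": -0.035,"z": 0,"roll": 0,"fingers": 1},
  {"x": 0,"y": -0.035,"z": 0,"roll": 0,"fingers": 1},
  {"x": 0,"y": -0.035,"z": 0,"roll": 0,"fingers": 1},
  {"x": 0,"y": -0.035,"z": 0,"roll": 0,"fingers": 1},
  {"x": 0,"y": -0.035,"z": 0,"roll": 0,"fingers": 1},
  {"x": 0,"y": -0.02,"z": 0,"roll": 0,"fingers": 1},
  {"x": 0,"y": -0.02,"z": 0,"roll": 0,"fingers": 1},
])

```text
clock: 2.65
eef_pos: [-0.0079, -0.3869, 0.1929]
tool_rot: [-0.706, 0.012, 0.708, -0.006]
ft_force: [0.6, -0.4, 0.8]
grip_width: 0.0852
```

```bash
python3 -c "from h import *;st()"
```

```text
2.65 q [-1.590e+00 -1.000e-03 -3.010e-01  1.245e+00 -1.000e-03  1.560e+00] p [-0.0079 -0.3869  0.1929] F [ 0.6 -0.4  0.8] 0.0852
[[-0.002 -0.026 -1.   ]
 [-0.008 -1.     0.026]
 [-1.     0.008  0.002]] rows=tool axes
```

>>> arm_command([
  {"x": 0,"y": -0.02,"z": 0,"roll": 0,"fingers": 1},
  {"x": 0,"y": -0.02,"z": 0,"roll": 0,"fingers": 1},
  {"x": 0,"y": -0.02,"z": 0,"roll": 0,"fingers": 1},
  {"x": 0,"y": -0.02,"z": 0,"roll": 0,"fingers": 1},
  {"x": 0,"y": -0.02,"z": 0,"roll": 0,"fingers": 1},
  {"x": 0,"y": -0.02,"z": 0,"roll": 0,"fingers": 1},
  {"x": 0,"y": -0.015,"z": 0,"roll": 0,"fingers": 1},
  {"x": 0,"y": -0.015,"z": 0,"roll": 0,"fingers": 1},
])

```text
clock: 3.32
eef_pos: [-0.0069, -0.2439, 0.2073]
tool_rot: [-0.705, 0.037, 0.707, -0.032]
ft_force: [0.9, -0.4, 0.3]
grip_width: 0.0854
```

```bash
python3 -c "from h import *;st()"
```

```text
3.32 q [-1.598e+00 -3.850e-01 -5.580e-01  1.300e+00 -1.000e-03  1.552e+00] p [-0.0069 -0.2439  0.2073] F [ 0.9 -0.4  0.3] 0.0854
[[-0.004 -0.098 -0.995]
 [-0.008 -0.995  0.098]
 [-1.     0.008  0.003]] rows=tool axes
```

>>> arm_command([
  {"x": 0.02,"y": 0,"z": 0,"roll": 0,"fingers": 1},
  {"x": 0.02,"y": 0,"z": 0,"roll": 0,"fingers": 1},
  {"x": 0.02,"y": 0,"z": 0,"roll": 0,"fingers": 1},
  {"x": 0.02,"y": 0,"z": 0,"roll": 0,"fingers": 1},
  {"x": 0.02,"y": 0,"z": 0,"roll": 0,"fingers": 1},
])

```text
clock: 3.73
eef_pos: [-0.0078, -0.2688, 0.123]
tool_rot: [-0.703, 0.058, 0.707, -0.052]
ft_force: [1.0, -0.2, -1.4]
grip_width: 0.0854
```

```bash
python3 -c "from h import *;st();snap('side','side2.png')"
```

```text
3.73 q [-1.598e+00 -3.240e-01 -7.580e-01  9.800e-01 -1.000e-03  1.551e+00] p [-0.0078 -0.2688  0.123 ] F [ 1.  -0.2 -1.4] 0.0854
[[-0.005 -0.156 -0.988]
 [-0.008 -0.988  0.156]
 [-1.     0.009  0.004]] rows=tool axes
```

View pics/side2.png

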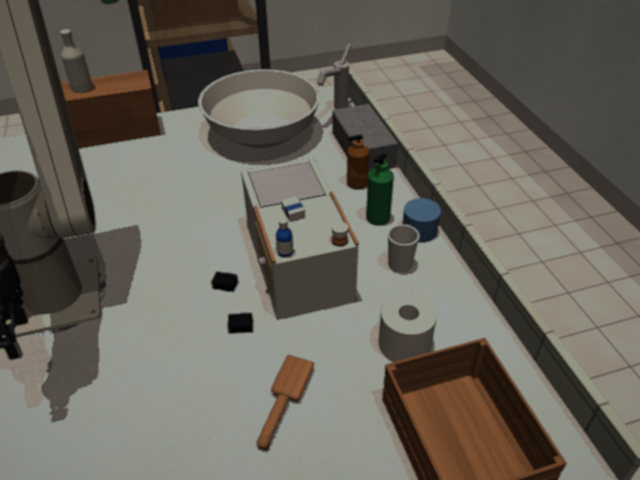

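The tilt is building in the wanted direction, now 0.156 rad. I'll check whether it also drifts when standing still or moving up.

>>> arm_command([
  {"x": 0,"y": 0,"z": 0,"roll": 0,"fingers": 1},
  {"x": 0,"y": 0,"z": 0,"roll": 0,"fingers": 1},
  {"x": 0,"y": 0,"z": 0,"roll": 0,"fingers": 1},
])

```text
clock: 4.03
eef_pos: [-0.0078, -0.2698, 0.1247]
tool_rot: [-0.703, 0.061, 0.706, -0.055]
ft_force: [0.2, -0.6, 0.4]
grip_width: 0.0853
```

```bash
python3 -c "from h import *;st()"
```

```text
4.03 q [-1.598e+00 -3.300e-01 -7.580e-01  9.800e-01 -1.000e-03  1.551e+00] p [-0.0078 -0.2698  0.1247] F [ 0.2 -0.6  0.4] 0.0853
[[-0.005 -0.162 -0.987]
 [-0.008 -0.987  0.162]
 [-1.     0.009  0.004]] rows=tool axes
```

>>> arm_command([
  {"x": -0.04,"y": 0,"z": 0,"roll": 0,"fingers": 1},
  {"x": -0.04,"y": 0,"z": 0,"roll": 0,"fingers": 1},
])

```text
clock: 4.2
eef_pos: [-0.0072, -0.2503, 0.2]
tool_rot: [-0.704, 0.056, 0.707, -0.05]
ft_force: [-0.1, -2.7, 0.4]
grip_width: 0.0855
```

```bash
python3 -c "from h import *;st()"
```

```text
4.2 q [-1.598e+00 -4.180e-01 -6.010e-01  1.239e+00 -1.000e-03  1.552e+00] p [-0.0072 -0.2503  0.2   ] F [-0.1 -2.7  0.4] 0.0855
[[-0.005 -0.149 -0.989]
 [-0.008 -0.989  0.149]
 [-1.     0.009  0.004]] rows=tool axes
```

>>> arm_command([
  {"x": 0.02,"y": 0,"z": 0,"roll": 0,"fingers": 1},
  {"x": 0.02,"y": 0,"z": 0,"roll": 0,"fingers": 1},
  {"x": 0.02,"y": 0,"z": 0,"roll": 0,"fingers": 1},
  {"x": 0.02,"y": 0,"z": 0,"roll": 0,"fingers": 1},
  {"x": 0.02,"y": 0,"z": 0,"roll": 0,"fingers": 1},
  {"x": -0.04,"y": 0,"z": 0,"roll": 0,"fingers": 1},
  {"x": -0.04,"y": 0,"z": 0,"roll": 0,"fingers": 1},
  {"x": 0.02,"y": 0,"z": 0,"roll": 0,"fingers": 1},
  {"x": 0.02,"y": 0,"z": 0,"roll": 0,"fingers": 1},
  {"x": 0.02,"y": 0,"z": 0,"roll": 0,"fingers": 1},
  {"x": 0.02,"y": 0,"z": 0,"roll": 0,"fingers": 1},
  {"x": 0.02,"y": 0,"z": 0,"roll": 0,"fingers": 1},
  {"x": -0.04,"y": 0,"z": 0,"roll": 0,"fingers": 1},
  {"x": -0.04,"y": 0,"z": 0,"roll": 0,"fingers": 1},
])

```text
clock: 5.37
eef_pos: [-0.0073, -0.2534, 0.1647]
tool_rot: [-0.703, 0.058, 0.707, -0.053]
ft_force: [0.2, -2.4, 1.0]
grip_width: 0.0856
```

```bash
python3 -c "from h import *;st()"
```

```text
5.37 q [-1.598e+00 -4.000e-01 -6.850e-01  1.129e+00 -1.000e-03  1.551e+00] p [-0.0073 -0.2534  0.1647] F [ 0.2 -2.4  1. ] 0.0856
[[-0.005 -0.156 -0.988]
 [-0.008 -0.988  0.156]
 [-1.     0.008  0.004]] rows=tool axes
```

Cycling gains nothing, since the lag errors cancel. A real joint limit is better: going straight up drives joint 4 to its upper limit, which should tilt the tip outward.

>>> arm_command([
  {"x": -0.02,"y": 0,"z": 0,"roll": 0,"fingers": 1},
  {"x": -0.035,"y": 0.005,"z": 0,"roll": 0,"fingers": 1},
  {"x": -0.035,"y": 0.005,"z": 0,"roll": 0,"fingers": 1},
  {"x": -0.035,"y": 0.005,"z": 0,"roll": 0,"fingers": 1},
  {"x": -0.035,"y": 0.005,"z": 0,"roll": 0,"fingers": 1},
  {"x": -0.035,"y": 0.005,"z": 0,"roll": 0,"fingers": 1},
  {"x": -0.035,"y": 0.005,"z": 0,"roll": 0,"fingers": 1},
  {"x": -0.02,"y": 0.0,"z": 0,"roll": 0,"fingers": 1},
])

```text
clock: 6.03
eef_pos: [-0.006, -0.2386, 0.44]
tool_rot: [-0.703, 0.066, 0.706, -0.06]
ft_force: [0.6, -0.2, 0.6]
grip_width: 0.0852
```

```bash
python3 -c "from h import *;st()"
```

```text
6.03 q [-1.594 -0.397  0.034  1.823 -0.002  1.556] p [-0.006  -0.2386  0.44  ] F [ 0.6 -0.2  0.6] 0.0852
[[-0.006 -0.177 -0.984]
 [-0.008 -0.984  0.177]
 [-1.     0.009  0.004]] rows=tool axes
```

Joint 4 is at 1.82 of 2.15. I'll continue up, slower near the limit.

>>> arm_command([
  {"x": -0.02,"y": 0,"z": 0,"roll": 0,"fingers": 1},
  {"x": -0.02,"y": 0.0,"z": 0,"roll": 0,"fingers": 1},
  {"x": -0.02,"y": 0.0,"z": 0,"roll": 0,"fingers": 1},
  {"x": -0.02,"y": 0.0,"z": 0,"roll": 0,"fingers": 1},
  {"x": -0.015,"y": 0.0,"z": 0,"roll": 0,"fingers": 1},
  {"x": -0.015,"y": 0.0,"z": 0,"roll": 0,"fingers": 1},
  {"x": -0.015,"y": 0.0,"z": 0,"roll": 0,"fingers": 1},
  {"x": -0.015,"y": 0.0,"z": 0,"roll": 0,"fingers": 1},
])

```text
clock: 6.7
eef_pos: [-0.0053, -0.2144, 0.5819]
tool_rot: [-0.7, 0.088, 0.704, -0.083]
ft_force: [-0.7, 0.7, -0.1]
grip_width: 0.0859
```

```bash
python3 -c "from h import *;st()"
```

```text
6.7 q [-1.592e+00 -3.100e-01  5.120e-01  2.150e+00 -2.000e-03  1.557e+00] p [-0.0053 -0.2144  0.5819] F [-0.7  0.7 -0.1] 0.0859
[[-0.007 -0.24  -0.971]
 [-0.007 -0.971  0.24 ]
 [-1.     0.009  0.005]] rows=tool axes
```

>>> arm_command([
  {"x": -0.015,"y": 0,"z": 0,"roll": 0,"fingers": 1},
  {"x": -0.015,"y": 0.0,"z": 0,"roll": 0,"fingers": 1},
  {"x": -0.015,"y": 0.0,"z": 0,"roll": 0,"fingers": 1},
  {"x": -0.015,"y": 0.0,"z": 0,"roll": 0,"fingers": 1},
  {"x": -0.015,"y": 0.0,"z": 0,"roll": 0,"fingers": 1},
  {"x": -0.015,"y": 0.0,"z": 0,"roll": 0,"fingers": 1},
])

```text
clock: 7.2
eef_pos: [-0.0053, -0.2121, 0.6048]
tool_rot: [-0.696, 0.114, 0.701, -0.108]
ft_force: [-0.8, 0.5, -0.4]
grip_width: 0.0855
```

```bash
python3 -c "from h import *;st()"
```

```text
7.2 q [-1.594e+00 -3.330e-01  5.600e-01  2.149e+00 -1.000e-03  1.555e+00] p [-0.0053 -0.2121  0.6048] F [-0.8  0.5 -0.4] 0.0855
[[-0.008 -0.309 -0.951]
 [-0.007 -0.951  0.309]
 [-1.     0.009  0.006]] rows=tool axes
```

>>> arm_command([
  {"x": -0.02,"y": 0,"z": 0,"roll": 0,"fingers": 1},
  {"x": -0.02,"y": 0.0,"z": 0,"roll": 0,"fingers": 1},
  {"x": -0.02,"y": 0.0,"z": 0,"roll": 0,"fingers": 1},
  {"x": -0.02,"y": 0.0,"z": 0,"roll": 0,"fingers": 1},
  {"x": -0.02,"y": 0.0,"z": 0,"roll": 0,"fingers": 1},
  {"x": -0.02,"y": 0.0,"z": 0,"roll": 0,"fingers": 1},
  {"x": -0.02,"y": 0.0,"z": 0,"roll": 0,"fingers": 1},
  {"x": -0.02,"y": 0.0,"z": 0,"roll": 0,"fingers": 1},
])

```text
clock: 7.87
eef_pos: [-0.0053, -0.2015, 0.6435]
tool_rot: [-0.687, 0.156, 0.694, -0.15]
ft_force: [-0.3, 0.5, 0.4]
grip_width: 0.0856
```

```bash
python3 -c "from h import *;st()"
```

```text
7.87 q [-1.597 -0.377  0.638  2.149 -0.     1.553] p [-0.0053 -0.2015  0.6435] F [-0.3  0.5  0.4] 0.0856
[[-0.011 -0.423 -0.906]
 [-0.005 -0.906  0.423]
 [-1.     0.01   0.008]] rows=tool axes
```

>>> arm_command([
  {"x": -0.02,"y": 0,"z": 0,"roll": 0,"fingers": 1},
  {"x": -0.02,"y": 0.0,"z": 0,"roll": 0,"fingers": 1},
  {"x": 0.01,"y": 0.002,"z": 0,"roll": 0,"fingers": 1},
  {"x": 0.025,"y": 0.007,"z": 0,"roll": 0,"fingers": 1},
  {"x": 0.03,"y": 0.007,"z": 0,"roll": 0,"fingers": 1},
  {"x": 0.03,"y": 0.007,"z": 0,"roll": 0,"fingers": 1},
  {"x": 0.03,"y": 0.007,"z": 0,"roll": 0,"fingers": 1},
  {"x": 0.03,"y": 0.007,"z": 0,"roll": 0,"fingers": 1},
  {"x": 0.03,"y": 0.007,"z": 0,"roll": 0,"fingers": 1},
  {"x": 0.03,"y": 0.007,"z": 0,"roll": 0,"fingers": 1},
  {"x": 0.03,"y": 0.007,"z": 0,"roll": 0,"fingers": 1},
  {"x": 0.015,"y": 0.003,"z": 0,"roll": 0,"fingers": 1},
])

```text
clock: 8.87
eef_pos: [-0.0087, -0.3744, 0.451]
tool_rot: [-0.682, 0.176, 0.689, -0.171]
ft_force: [-0.9, 0.2, 0.1]
grip_width: 0.0856
```

```bash
python3 -c "from h import *;st()"
```

```text
8.87 q [-1.592 -0.412 -0.069  1.418 -0.002  1.557] p [-0.0087 -0.3744  0.451 ] F [-0.9  0.2  0.1] 0.0856
[[-0.012 -0.476 -0.879]
 [-0.005 -0.88   0.476]
 [-1.     0.01   0.009]] rows=tool axes
```

Tilt is now 0.496 rad. Travelling to above the bin.

>>> arm_command([
  {"x": -0.002,"y": -0.008,"z": -0.014,"roll": 0,"fingers": 1},
  {"x": -0.004,"y": -0.016,"z": -0.027,"roll": 0,"fingers": 1},
  {"x": -0.004,"y": -0.016,"z": -0.027,"roll": 0,"fingers": 1},
  {"x": -0.004,"y": -0.016,"z": -0.027,"roll": 0,"fingers": 1},
  {"x": -0.004,"y": -0.016,"z": -0.027,"roll": 0,"fingers": 1},
  {"x": -0.004,"y": -0.016,"z": -0.027,"roll": 0,"fingers": 1},
  {"x": -0.004,"y": -0.016,"z": -0.027,"roll": 0,"fingers": 1},
  {"x": -0.004,"y": -0.016,"z": -0.027,"roll": 0,"fingers": 1},
  {"x": -0.004,"y": -0.016,"z": -0.027,"roll": 0,"fingers": 1},
  {"x": -0.004,"y": -0.016,"z": -0.027,"roll": 0,"fingers": 1},
])

```text
clock: 9.7
eef_pos: [0.2529, -0.2236, 0.4052]
tool_rot: [-0.683, 0.183, 0.688, -0.163]
ft_force: [-0.2, -0.6, 1.2]
grip_width: 0.0854
```

```bash
python3 -c "from h import *;st()"
```

```text
9.7 q [-0.25  -0.264 -0.076  1.641 -0.483  2.892] p [ 0.2529 -0.2236  0.4052] F [-0.2 -0.6  1.2] 0.0854
[[-0.015 -0.475 -0.88 ]
 [-0.026 -0.879  0.476]
 [-1.     0.029  0.001]] rows=tool axes
```

Joint 6 is near its limit, so I'll take the equivalent half turn (about -π roll), which leaves the tilt as it is.

>>> arm_command([
  {"x": 0,"y": 0,"z": 0,"roll": -0.12,"fingers": 1},
  {"x": 0,"y": 0,"z": 0,"roll": -0.12,"fingers": 1},
  {"x": 0,"y": 0,"z": 0,"roll": -0.12,"fingers": 1},
  {"x": 0,"y": 0,"z": 0,"roll": -0.12,"fingers": 1},
  {"x": 0,"y": 0,"z": 0,"roll": -0.12,"fingers": 1},
  {"x": 0,"y": 0,"z": 0,"roll": -0.12,"fingers": 1},
  {"x": 0,"y": 0,"z": 0,"roll": -0.12,"fingers": 1},
  {"x": 0,"y": 0,"z": 0,"roll": -0.12,"fingers": 1},
  {"x": 0,"y": 0,"z": 0,"roll": -0.12,"fingers": 1},
  {"x": 0,"y": 0,"z": 0,"roll": -0.12,"fingers": 1},
  {"x": 0,"y": 0,"z": 0,"roll": -0.12,"fingers": 1},
  {"x": 0,"y": 0,"z": 0,"roll": -0.12,"fingers": 1},
  {"x": 0,"y": 0,"z": 0,"roll": -0.12,"fingers": 1},
  {"x": 0,"y": 0,"z": 0,"roll": -0.12,"fingers": 1},
  {"x": 0,"y": 0,"z": 0,"roll": -0.12,"fingers": 1},
  {"x": 0,"y": 0,"z": 0,"roll": -0.12,"fingers": 1},
  {"x": 0,"y": 0,"z": 0,"roll": -0.12,"fingers": 1},
  {"x": 0,"y": 0,"z": 0,"roll": -0.12,"fingers": 1},
  {"x": 0,"y": 0,"z": 0,"roll": -0.12,"fingers": 1},
  {"x": 0,"y": 0,"z": 0,"roll": -0.12,"fingers": 1},
])

```text
clock: 11.37
eef_pos: [0.2627, -0.2162, 0.4011]
tool_rot: [0.063, 0.594, -0.387, 0.702]
ft_force: [0.8, 0.4, 0.4]
grip_width: 0.085
```

```bash
python3 -c "from h import *;st()"
```

```text
11.37 q [-0.225 -0.253 -0.076  1.637 -0.477  0.416] p [ 0.2627 -0.2162  0.4011] F [0.8 0.4 0.4] 0.085
[[-0.006 -0.469 -0.883]
 [ 0.618  0.692 -0.372]
 [ 0.786 -0.548  0.286]] rows=tool axes
```

>>> arm_command([
  {"x": 0,"y": 0,"z": 0,"roll": -0.105,"fingers": 1},
  {"x": 0,"y": 0,"z": 0,"roll": -0.105,"fingers": 1},
  {"x": 0,"y": 0,"z": 0,"roll": -0.105,"fingers": 1},
  {"x": 0,"y": 0,"z": 0,"roll": -0.105,"fingers": 1},
  {"x": 0,"y": 0,"z": 0,"roll": -0.105,"fingers": 1},
  {"x": 0,"y": 0,"z": 0,"roll": -0.105,"fingers": 1},
])

```text
clock: 11.87
eef_pos: [0.2629, -0.2158, 0.4012]
tool_rot: [-0.169, 0.687, -0.172, 0.685]
ft_force: [0.2, -0.0, -0.0]
grip_width: 0.0855
```

```bash
cat >> h.py <<'E'
def to(o,P):
    M=R.from_quat(o['tool_rot']).as_matrix(); d=np.array(P)-o['eef_pos']; print('dworld',d.round(4),'dtool',(M.T@d).round(4))
E
python3 -c "
from h import *;o=st();to(o,[.54,-.06,.37])"
```

```text
11.87 q [-0.225 -0.254 -0.077  1.636 -0.475 -0.247] p [ 0.2629 -0.2158  0.4012] F [ 0.2 -0.  -0. ] 0.0855
[[-0.004 -0.468 -0.884]
 [ 0.004  0.884 -0.468]
 [ 1.    -0.005 -0.002]] rows=tool axes
dworld [ 0.2771  0.1558 -0.0312] dtool [-0.0466  0.1533  0.2764]
```

>>> arm_command([
  {"x": -0.003,"y": 0.008,"z": 0.015,"roll": 0,"fingers": 1},
  {"x": -0.0047,"y": 0.0153,"z": 0.028,"roll": 0,"fingers": 1},
  {"x": -0.0047,"y": 0.0153,"z": 0.028,"roll": 0,"fingers": 1},
  {"x": -0.0047,"y": 0.0153,"z": 0.028,"roll": 0,"fingers": 1},
  {"x": -0.0047,"y": 0.0153,"z": 0.028,"roll": 0,"fingers": 1},
  {"x": -0.0047,"y": 0.0153,"z": 0.028,"roll": 0,"fingers": 1},
  {"x": -0.0047,"y": 0.0153,"z": 0.028,"roll": 0,"fingers": 1},
  {"x": -0.0047,"y": 0.0153,"z": 0.028,"roll": 0,"fingers": 1},
  {"x": -0.0047,"y": 0.0153,"z": 0.028,"roll": 0,"fingers": 1},
  {"x": -0.0047,"y": 0.0153,"z": 0.028,"roll": 0,"fingers": 1},
  {"x": 0,"y": 0,"z": 0,"roll": 0,"fingers": 1},
])

```text
clock: 12.78
eef_pos: [0.5424, -0.0588, 0.3701]
tool_rot: [-0.169, 0.686, -0.173, 0.687]
ft_force: [-1.1, -0.8, -2.0]
grip_width: 0.0851
```

```bash
python3 -c "
from h import *;o=st();to(o,[.54,-.06,.30]);snap('side','side3.png')"
```

```text
12.78 q [ 0.177  0.361  0.499  1.803 -0.48   0.207] p [ 0.5424 -0.0588  0.3701] F [-1.1 -0.8 -2. ] 0.0851
[[-0.    -0.47  -0.883]
 [ 0.007  0.883 -0.47 ]
 [ 1.    -0.006  0.003]] rows=tool axes
dworld [-0.0024 -0.0012 -0.0701] dtool [ 0.0625  0.0319 -0.0026]
```

View pics/side3.png

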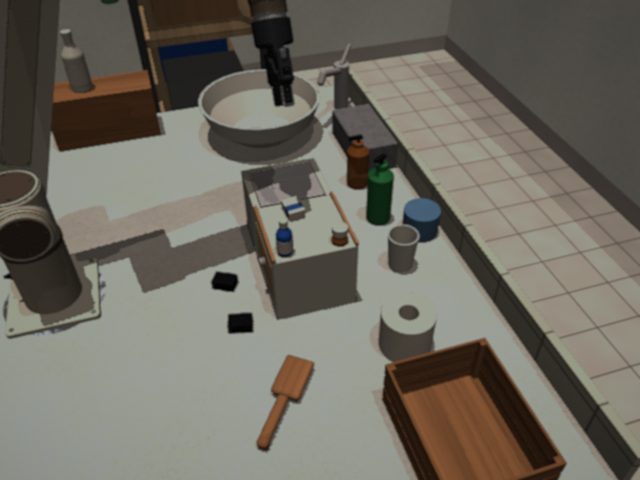

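```bash
python3 - <<'E'
from h import *
c=np.load('pics/side3.npz'); o=get_obs(); M=R.from_quat(o['tool_rot']).as_matrix(); p=np.array(o['eef_pos'])
im=c['frame'][:,:,::-1].copy()[20:140,210:340]; im=cv2.resize(im,None,fx=5,fy=5,interpolation=cv2.INTER_CUBIC)
for b,col in((0,(0,0,255)),(-.013,(0,255,0))):
  for s in(-.057,-.0425,0,.0425,.057):
    q=proj(c,p+M@[b,s,0])[0]; print(b,s,q.round(1)); cv2.circle(im,(int((q[0]-210)*5),int((q[1]-20)*5)),3,col,-1)
im=cv2.convertScaleAbs(im,alpha=2,beta=20)
cv2.imwrite('pics/s3c.png',im)
E
```

```text
0 -0.057 [291.9 128.8]
0 -0.0425 [290.3 128.5]
0 0 [285.9 127.5]
0 0.0425 [281.8 126.7]
0 0.057 [280.4 126.4]
-0.013 -0.057 [290.8 121.8]
-0.013 -0.0425 [289.2 121.6]
-0.013 0 [284.8 120.9]
-0.013 0.0425 [280.7 120.2]
-0.013 0.057 [279.4 120. ]
```

View pics/s3c.png

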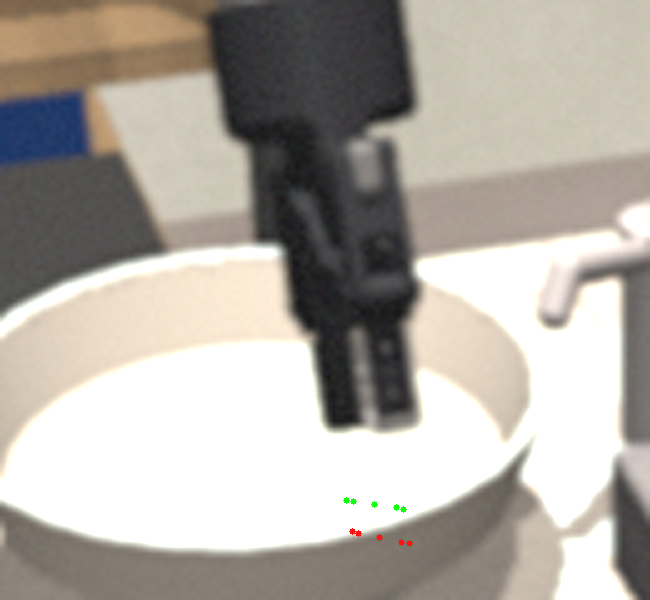

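```bash
python3 - <<'E'
from h import *
c=snap('top','top3.png'); o=st(); M=R.from_quat(o['tool_rot']).as_matrix(); p=np.array(o['eef_pos'])
x0,y0=proj(c,p)[0].astype(int)-[70,60]
im=c['frame'][:,:,::-1].copy()[y0:y0+120,x0:x0+140]; im=cv2.convertScaleAbs(cv2.resize(im,None,fx=5,fy=5,interpolation=cv2.INTER_CUBIC),alpha=1.8,beta=10)
for b,col in((0,(0,0,255)),(-.013,(0,255,0))):
  for s in(-.057,-.0425,0,.0425,.057):
    q=proj(c,p+M@[b,s,0])[0]; cv2.circle(im,(int((q[0]-x0+.5)*5),int((q[1]-y0+.5)*5)),3,col,-1)
cv2.imwrite('pics/t3c.png',im); print(x0,y0)
E
```

```text
12.88 q [ 0.175  0.353  0.495  1.805 -0.482  0.206] p [ 0.5392 -0.0609  0.373 ] F [-0.  -0.9  0.2] 0.0853
[[ 0.    -0.47  -0.882]
 [ 0.008  0.882 -0.47 ]
 [ 1.    -0.007  0.004]] rows=tool axes
199 183
```

View pics/t3c.png

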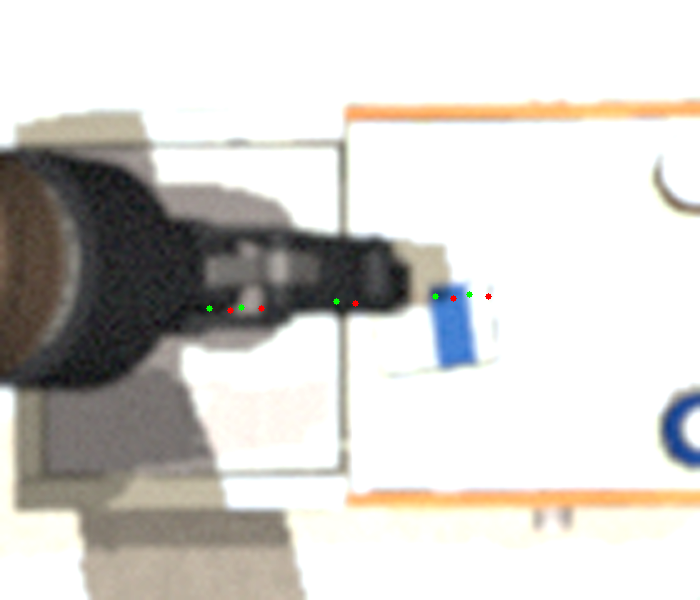

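```bash
python3 - <<'E'
from h import *
s=np.load('pics/side3.npz');t=np.load('pics/top3.npz');o=get_obs(); M=R.from_quat(o['tool_rot']).as_matrix(); p=np.array(o['eef_pos'])
for k,u,v in(('Bouter',(279.5,234.9),(288.4,105)),('Bouter2',(277.5,234.9),(286.4,105.5))):
    P,e=tri(t,u,s,v); print(k,P.round(4),e.round(4),'tool',(M.T@(P-p)).round(4))
    for z in(.36,.38,.40,.42): print(z,ray(t,u,z).round(3),ray(s,v,z).round(3))
print(t['intrinsics'],s['intrinsics'])
E
```

```text
Bouter [ 0.5459 -0.0828  0.4328] 0.0068 tool [-0.0425 -0.0474  0.0071]
0.36 [ 0.555 -0.079  0.36 ] [0.573 0.043 0.36 ]
0.38 [ 0.554 -0.08   0.38 ] [0.564 0.009 0.38 ]
0.4 [ 0.552 -0.081  0.4  ] [ 0.556 -0.026  0.4  ]
0.42 [ 0.55  -0.083  0.42 ] [ 0.548 -0.06   0.42 ]
Bouter2 [ 0.5446 -0.0788  0.4301] 0.01 tool [-0.042  -0.0426  0.0058]
0.36 [ 0.555 -0.075  0.36 ] [0.568 0.042 0.36 ]
0.38 [ 0.554 -0.076  0.38 ] [0.56  0.008 0.38 ]
0.4 [ 0.552 -0.078  0.4  ] [ 0.552 -0.027  0.4  ]
0.42 [ 0.55  -0.079  0.42 ] [ 0.544 -0.061  0.42 ]
[[536.42280779   0.         310.03986904]
 [  0.         536.42280779 232.02609093]
 [  0.           0.           1.        ]] [[601.91024121   0.         325.10797709]
 [  0.         601.91024121 236.65328733]
 [  0.           0.           1.        ]]
```

The tips appear about 40 mm behind the reported TCP, but the side picture was taken before the arm settled. I'll lower and measure again with the arm at rest.

>>> arm_command([
  {"x": 0.018,"y": 0.009,"z": 0.001,"roll": 0,"fingers": 1},
  {"x": 0.018,"y": 0.009,"z": 0.001,"roll": 0,"fingers": 1},
  {"x": 0.017,"y": 0.01,"z": 0,"roll": 0,"fingers": 1},
  {"x": 0,"y": 0,"z": 0,"roll": 0,"fingers": 1},
  {"x": 0,"y": 0,"z": 0,"roll": 0,"fingers": 1},
])

```text
clock: 13.3
eef_pos: [0.5384, -0.0639, 0.3166]
tool_rot: [-0.167, 0.683, -0.176, 0.689]
ft_force: [0.5, -0.2, 0.7]
grip_width: 0.0852
```

```bash
cat > look.py <<'E'
from h import *
import sys
n=sys.argv[1]
o=st(); M=R.from_quat(o['tool_rot']).as_matrix(); p=np.array(o['eef_pos'])
for k in('side','top'):
    c=snap(k,k+n+'.png')
    x0,y0=proj(c,[.545,-.06,.22])[0].astype(int)-[70,70]; y0=max(y0,0)
    if k=='top': y0+=10
    im=c['frame'][:,:,::-1].copy()[y0:y0+120,x0:x0+140]; im=cv2.convertScaleAbs(cv2.resize(im,None,fx=5,fy=5,interpolation=cv2.INTER_CUBIC),alpha=1.8,beta=10)
    for b,col in((0,(0,0,255)),(-.013,(0,255,0)),(-.042,(255,0,255))):
      for s in(-.057,-.0425,0,.0425,.057):
        q=proj(c,p+M@[b,s,0])[0]; cv2.circle(im,(int((q[0]-x0+.5)*5),int((q[1]-y0+.5)*5)),2,col,-1)
    cv2.imwrite('pics/%s%sc.png'%(k,n),im); print(k,x0,y0)
E
python3 look.py 4
```

```text
13.3 q [ 0.17   0.333  0.322  1.643 -0.483  0.203] p [ 0.5384 -0.0639  0.3166] F [ 0.5 -0.2  0.7] 0.0852
[[ 0.006 -0.47  -0.882]
 [ 0.014  0.882 -0.47 ]
 [ 1.    -0.009  0.012]] rows=tool axes
side 221 118
top 204 185
```

View pics/side4c.png

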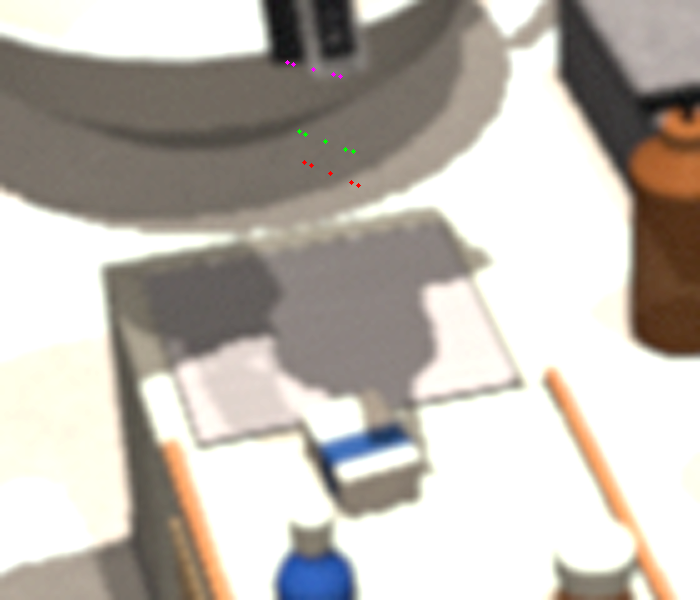

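View pics/top4c.png

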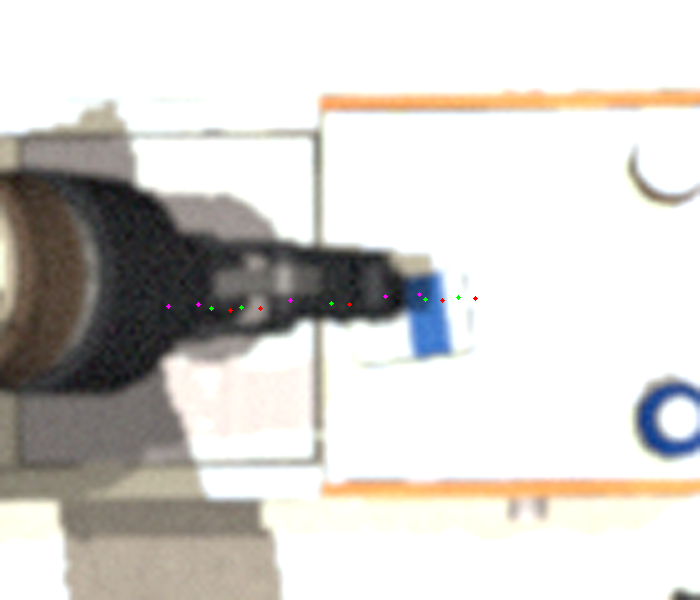

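```bash
python3 - <<'E'
from h import *
s=np.load('pics/side4.npz');t=np.load('pics/top4.npz');o=get_obs(); M=R.from_quat(o['tool_rot']).as_matrix(); p=np.array(o['eef_pos']);print(p)
for u,v in(((284.1,241.5),(288.5,131.1)),((283,241.5),(290,132))):
    P,e=tri(t,u,s,v); print(P.round(4),e.round(4),'tool',(M.T@(P-p)).round(4))
E
```

```text
[ 0.53908661 -0.06356453  0.31712491]
[ 0.54   -0.0882  0.3802] 0.0024 tool [-0.0441 -0.0514  0.0019]
[ 0.5418 -0.0862  0.3765] 0.0006 tool [-0.0418 -0.0479  0.0037]
```

Consistent now: finger B's tip centre sits at tool (-0.043, -0.050, 0.002), so the visible tips are about 43 mm behind the reported TCP. I trust the image, and will confirm it by contact force. Next, move to just above the start of the work.

>>> arm_command([
  {"x": 0.02,"y": 0.009,"z": 0,"roll": 0,"fingers": 1},
  {"x": 0.026,"y": 0.012,"z": 0,"roll": 0,"fingers": 1},
  {"x": 0.026,"y": 0.012,"z": 0,"roll": 0,"fingers": 1},
  {"x": 0.026,"y": 0.012,"z": 0,"roll": 0,"fingers": 1},
  {"x": 0.022,"y": 0.01,"z": 0,"roll": 0,"fingers": 1},
  {"x": 0.008,"y": 0.003,"z": 0,"roll": 0,"fingers": 1},
  {"x": 0,"y": 0,"z": 0,"roll": 0,"fingers": 1},
])

```text
clock: 13.98
eef_pos: [0.5489, -0.0735, 0.1879]
tool_rot: [-0.163, 0.673, -0.177, 0.7]
ft_force: [0.2, -0.9, -0.2]
grip_width: 0.0852
```

```bash
sed -i 's/(0,(0,0,255)),(-.013,(0,255,0)),(-.042/(-.043/;s/im,(int((q\[0\]/im,(int((q[0]/' look.py; sed -i 's/for b,col in((-.043,(255,0,255))):/for b,col in((-.043,(255,0,255)),):/' look.py; python3 look.py 5; python3 -c "
from h import *;to(get_obs(),[.539,-.0729,.174])"
```

```text
13.98 q [ 0.15   0.364  0.034  1.284 -0.486  0.182] p [ 0.5489 -0.0735  0.1879] F [ 0.2 -0.9 -0.2] 0.0852
[[ 0.032 -0.467 -0.884]
 [ 0.029  0.884 -0.466]
 [ 0.999 -0.011  0.042]] rows=tool axes
side 221 118
top 204 185
dworld [-0.011   0.0003 -0.0159] dtool [ 0.0135  0.0073 -0.0117]
```

View pics/side5c.png

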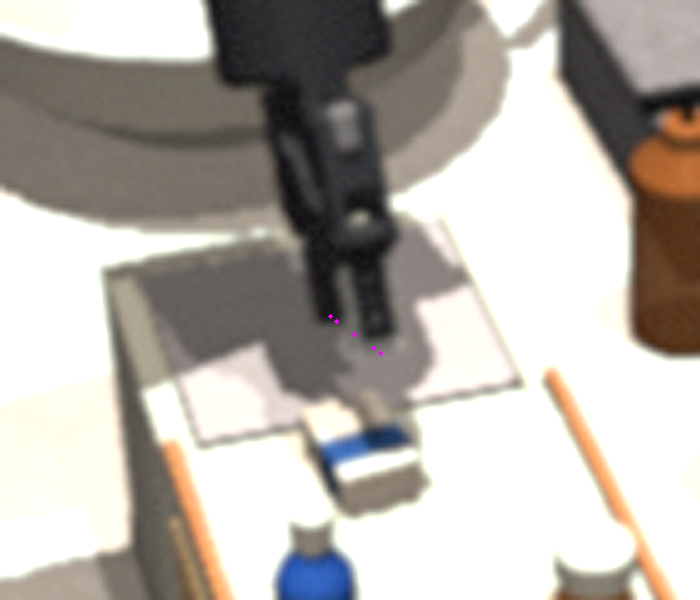

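View pics/top5c.png

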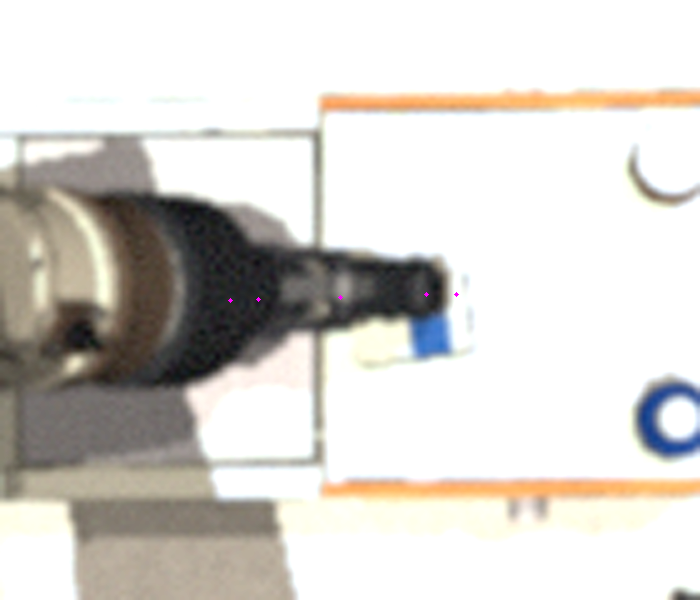

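```bash
python3 - <<'E'
from h import *
s=np.load('pics/side5.npz');t=np.load('pics/top5.npz');o=get_obs(); M=R.from_quat(o['tool_rot']).as_matrix(); p=np.array(o['eef_pos']);print(p)
for u,v in(((292,240.5),(296.5,184.5)),((291,240.5),(296.5,185.5))):
    P,e=tri(t,u,s,v); print(P.round(4),e.round(4),'tool',(M.T@(P-p)).round(4))
E
```

```text
[ 0.55003027 -0.0731702   0.18990009]
[ 0.5495 -0.0979  0.2574] 0.004 tool [-0.0481 -0.0533  0.0028]
[ 0.5499 -0.0957  0.2531] 0.0039 tool [-0.0454 -0.0493  0.003 ]
```

>>> arm_command([
  {"x": 0.014,"y": 0,"z": -0.005,"roll": 0,"fingers": 1},
  {"x": 0.014,"y": 0,"z": -0.005,"roll": 0,"fingers": 1},
  {"x": 0,"y": 0,"z": 0,"roll": 0,"fingers": 1},
  {"x": 0,"y": 0,"z": 0,"roll": 0,"fingers": 1},
])

```text
clock: 14.42
eef_pos: [0.5471, -0.0855, 0.1737]
tool_rot: [-0.161, 0.666, -0.178, 0.707]
ft_force: [0.5, -0.3, 0.1]
grip_width: 0.0857
```

```bash
sed -i 's/-.043,(255/-.045,(255/' look.py; python3 look.py 6; python3 -c "
from h import *;to(get_obs(),[.540,-.0976,.128])"
```

```text
14.42 q [ 0.129  0.35  -0.025  1.208 -0.487  0.158] p [ 0.5471 -0.0855  0.1737] F [ 0.5 -0.3  0.1] 0.0857
[[ 0.05  -0.466 -0.883]
 [ 0.038  0.885 -0.464]
 [ 0.998 -0.01   0.062]] rows=tool axes
side 221 118
top 204 185
dworld [-0.0073 -0.0123 -0.0457] dtool [ 0.0457  0.01   -0.01  ]
```

View pics/side6c.png

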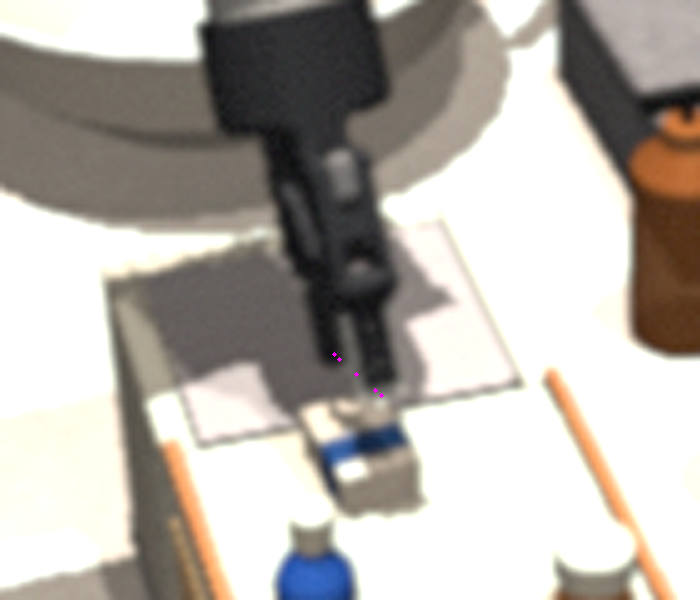

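View pics/top6c.png

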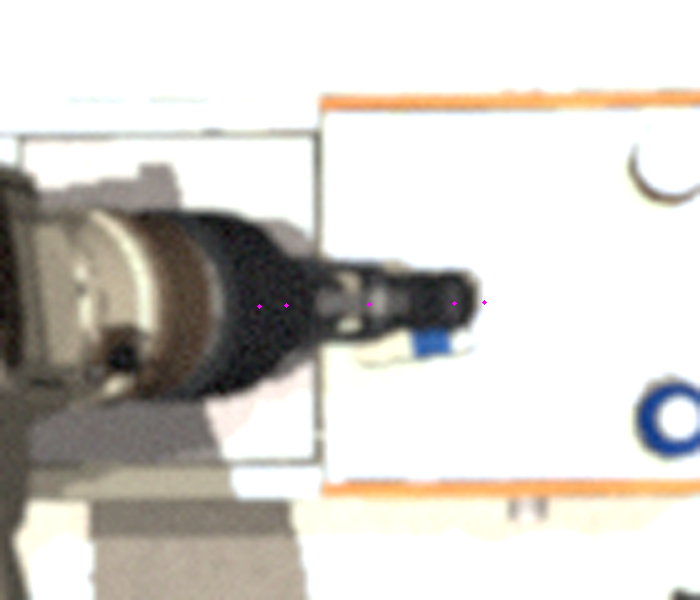

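```bash
python3 - <<'E'
from h import *
s=np.load('pics/side6.npz');t=np.load('pics/top6.npz');o=get_obs(); M=R.from_quat(o['tool_rot']).as_matrix(); p=np.array(o['eef_pos']);print(p)
for u,v in(((298.3,242.5),(296.1,194.1)),((297.5,242),(296.1,195))):
    P,e=tri(t,u,s,v); print(P.round(4),e.round(4),'tool',(M.T@(P-p)).round(4))
E
```

```text
[ 0.54729707 -0.08528804  0.17366245]
[ 0.5454 -0.1104  0.2429] 0.0053 tool [-0.0496 -0.0544  0.0026]
[ 0.5462 -0.1085  0.239 ] 0.0063 tool [-0.047  -0.0509  0.0032]
```

>>> arm_command([
  {"x": 0.012,"y": 0.002,"z": -0.005,"roll": 0,"fingers": 1},
  {"x": 0.012,"y": 0.002,"z": -0.004,"roll": 0,"fingers": 1},
  {"x": 0.012,"y": 0.003,"z": -0.004,"roll": 0,"fingers": 1},
  {"x": 0,"y": 0,"z": 0,"roll": 0,"fingers": 1},
])

```text
clock: 14.85
eef_pos: [0.5422, -0.094, 0.1435]
tool_rot: [-0.16, 0.661, -0.178, 0.711]
ft_force: [-0.7, -0.6, 1.4]
grip_width: 0.0855
```

```bash
sed -i 's/-.045,(255/-.047,(255/' look.py; cat >> h.py <<'E'
def tips(o,L=-.047):
    M=R.from_quat(o['tool_rot']).as_matrix(); p=np.array(o['eef_pos'])
    for n,s in(('Bout',-.057),('Bin',-.0425),('Ain',.0425),('Aout',.057)):
        q=p+M@[L,s,.003]; print(n,'x',round(q[0],4),'bx',round((q[1]+.040)*1e3,1),'bz',round((q[2]-.17)*1e3,1))
E
python3 look.py 7; python3 -c "
from h import *;tips(get_obs())"
```

```text
14.85 q [ 0.115  0.35  -0.109  1.101 -0.488  0.138] p [ 0.5422 -0.094   0.1435] F [-0.7 -0.6  1.4] 0.0855
[[ 0.063 -0.464 -0.883]
 [ 0.042  0.886 -0.463]
 [ 0.997 -0.008  0.075]] rows=tool axes
side 221 118
top 204 185
Bout x 0.5412 bx -82.5 bz 43.5
Bin x 0.5418 bx -69.6 bz 36.8
Ain x 0.5455 bx 5.7 bz -2.5
Aout x 0.5461 bx 18.5 bz -9.2
```

View pics/side7c.png

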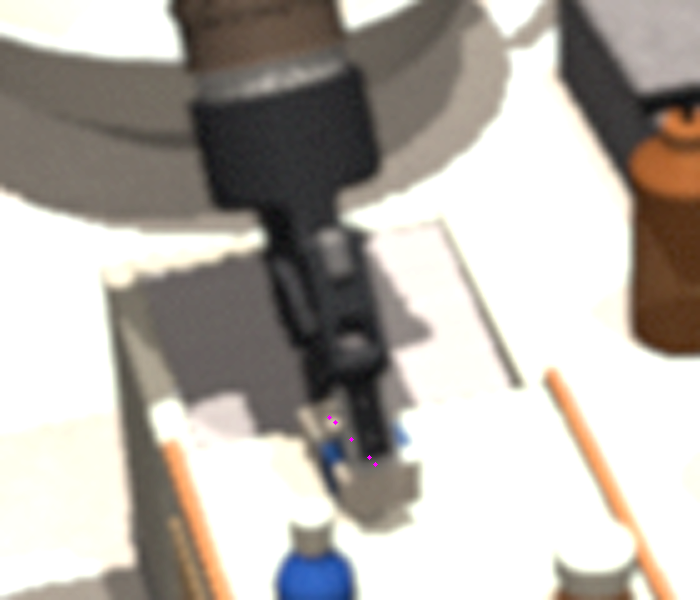

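View pics/top7c.png

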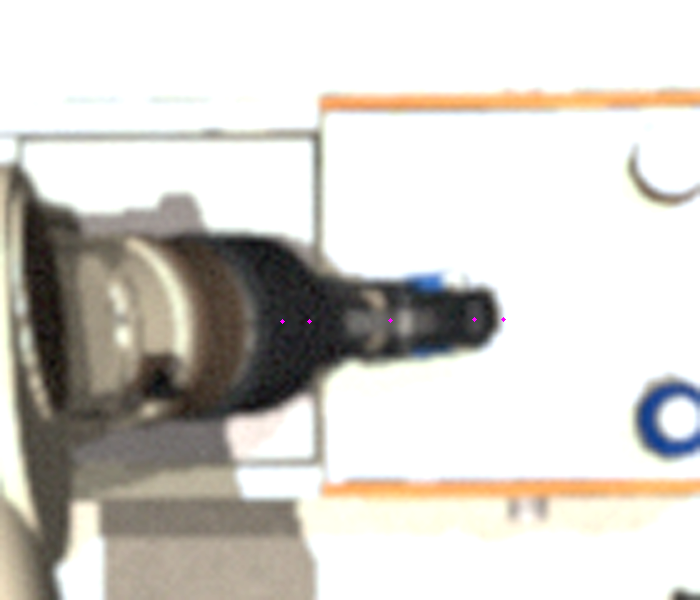

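The prediction with a -47 mm tip offset now matches both views. Finger B is at (485,318) in the top crop, centred on the carton and behind it. Finger A is starting to press the flap (Fz about 1.4 N). Descending the rest of the way.

>>> arm_command([
  {"x": 0.011,"y": 0.002,"z": -0.003,"roll": 0,"fingers": 1},
  {"x": 0.011,"y": 0.003,"z": -0.003,"roll": 0,"fingers": 1},
  {"x": 0,"y": 0,"z": 0,"roll": 0,"fingers": 1},
])

```text
clock: 15.2
eef_pos: [0.5449, -0.097, 0.1283]
tool_rot: [-0.158, 0.656, -0.177, 0.717]
ft_force: [-2.5, -3.4, -1.2]
grip_width: 0.0856
```

```bash
python3 look.py 8; python3 -c "
from h import *;tips(get_obs())"
```

```text
15.2 q [ 0.108  0.355 -0.143  1.041 -0.486  0.127] p [ 0.5449 -0.097   0.1283] F [-2.5 -3.4 -1.2] 0.0856
[[ 0.077 -0.461 -0.884]
 [ 0.046  0.887 -0.459]
 [ 0.996 -0.005  0.09 ]] rows=tool axes
side 221 118
top 204 185
Bout x 0.5417 bx -86.1 bz 26.8
Bin x 0.5423 bx -73.2 bz 20.2
Ain x 0.5463 bx 2.2 bz -18.9
Aout x 0.5469 bx 15.0 bz -25.5
```

View pics/side8c.png

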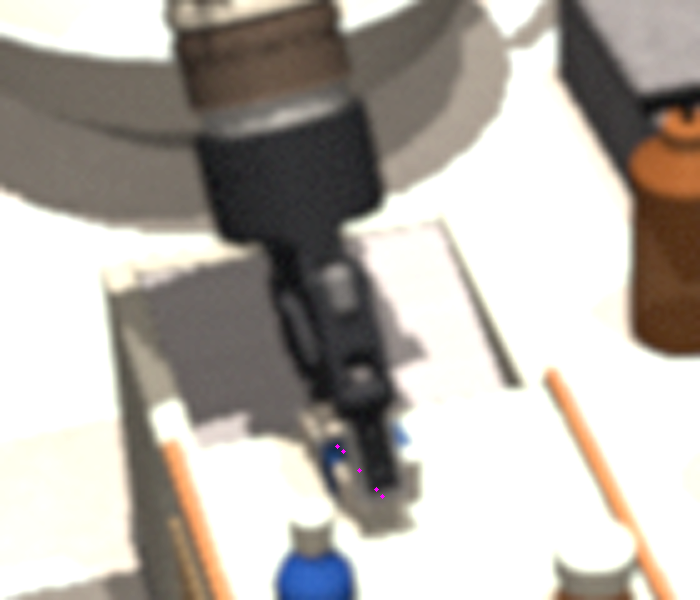

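View pics/top8c.png

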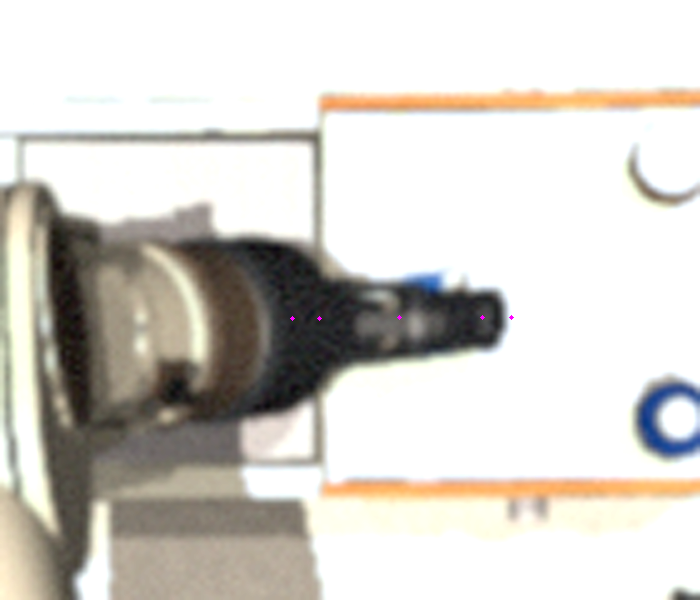

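Finger B now stands behind the carton, with its tip at the carton's rear top in the side crop (380,485). The flap is visibly down in the side view. Pushing in small steps toward the flap.

>>> arm_command([
  {"x": -0.002,"y": 0.01,"z": -0.001,"roll": 0,"fingers": 1},
  {"x": -0.001,"y": 0.01,"z": -0.001,"roll": 0,"fingers": 1},
  {"x": 0,"y": 0,"z": 0,"roll": 0,"fingers": 1},
])

```text
clock: 15.55
eef_pos: [0.5454, -0.0867, 0.1296]
tool_rot: [-0.163, 0.652, -0.187, 0.716]
ft_force: [-0.4, -0.3, 0.3]
grip_width: 0.0853
```

```bash
python3 look.py 9; python3 -c "
from h import *;tips(get_obs())"
```

```text
15.55 q [ 0.14   0.364 -0.137  1.057 -0.509  0.172] p [ 0.5454 -0.0867  0.1296] F [-0.4 -0.3  0.3] 0.0853
[[ 0.079 -0.481 -0.873]
 [ 0.055  0.877 -0.478]
 [ 0.995 -0.01   0.096]] rows=tool axes
side 221 118
top 204 185
Bout x 0.5419 bx -73.8 bz 27.9
Bin x 0.5427 bx -61.0 bz 21.0
Ain x 0.5474 bx 13.6 bz -19.5
Aout x 0.5482 bx 26.3 bz -26.4
```

View pics/side9c.png

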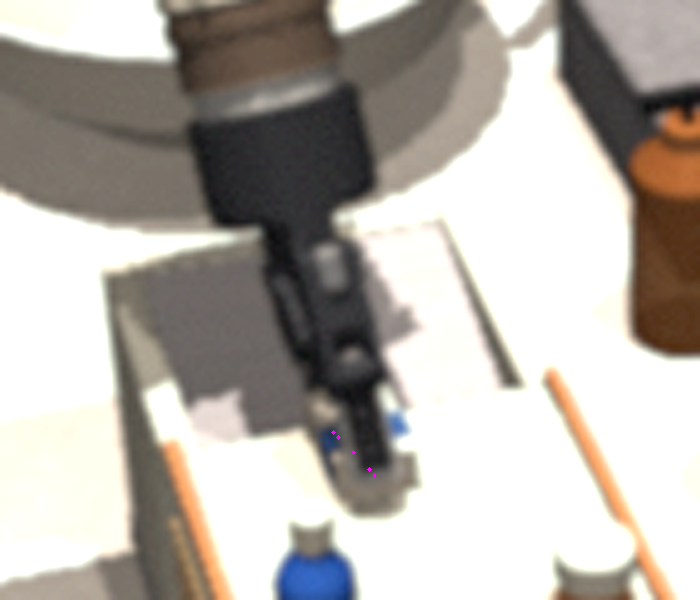

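View pics/top9c.png

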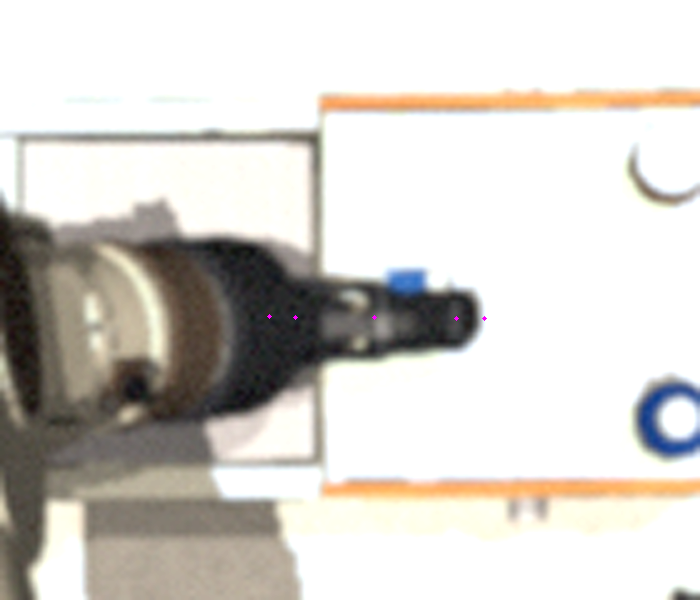

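>>> arm_command([
  {"x": 0.006,"y": 0.008,"z": 0.001,"roll": 0,"fingers": 1},
  {"x": 0.006,"y": 0.008,"z": 0.001,"roll": 0,"fingers": 1},
  {"x": 0,"y": 0,"z": 0,"roll": 0,"fingers": 1},
])

```text
clock: 15.9
eef_pos: [0.5537, -0.0877, 0.1228]
tool_rot: [-0.169, 0.645, -0.198, 0.719]
ft_force: [-1.2, 0.7, 1.2]
grip_width: 0.0854
```

```bash
python3 look.py 10; python3 -c "
from h import *;tips(get_obs())"
```

```text
15.9 q [ 0.149  0.384 -0.138  1.032 -0.535  0.188] p [ 0.5537 -0.0877  0.1228] F [-1.2  0.7  1.2] 0.0854
[[ 0.09  -0.502 -0.86 ]
 [ 0.067  0.865 -0.497]
 [ 0.994 -0.013  0.111]] rows=tool axes
side 221 118
top 204 185
Bout x 0.5488 bx -72.6 bz 21.4
Bin x 0.5497 bx -60.1 bz 14.3
Ain x 0.5554 bx 13.6 bz -27.8
Aout x 0.5563 bx 26.2 bz -35.0
```

View pics/side10c.png

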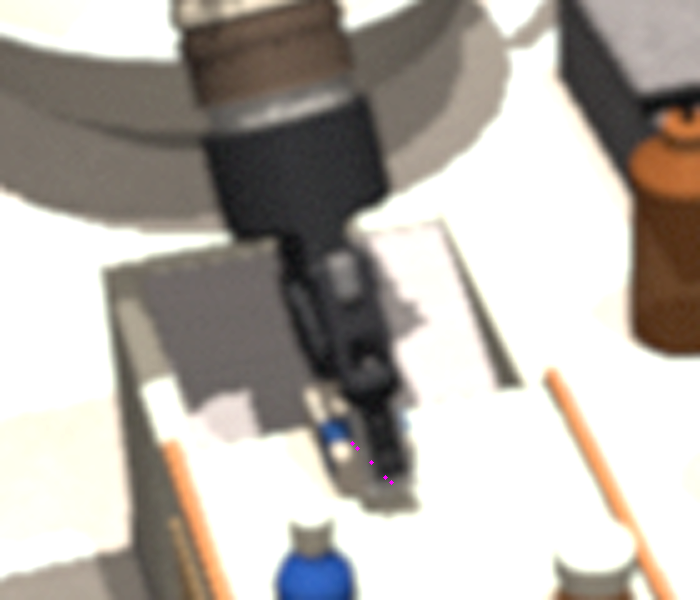

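View pics/top10c.png

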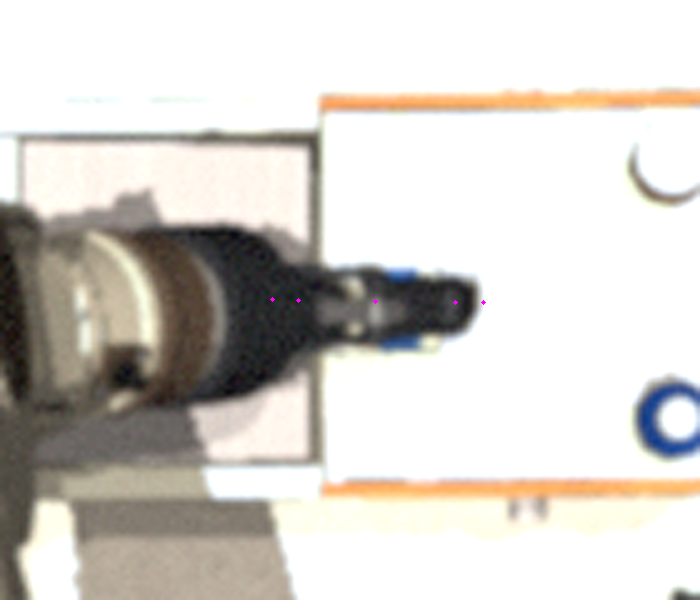

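>>> arm_command([
  {"x": 0,"y": 0.012,"z": -0.003,"roll": 0,"fingers": 1},
  {"x": 0,"y": 0.012,"z": -0.003,"roll": 0,"fingers": 1},
  {"x": 0,"y": 0.012,"z": -0.003,"roll": 0,"fingers": 1},
])

```text
clock: 16.25
eef_pos: [0.5558, -0.0725, 0.1215]
tool_rot: [-0.177, 0.632, -0.217, 0.723]
ft_force: [-1.1, -15.5, 21.4]
grip_width: 0.0853
```

```bash
python3 look.py 11; python3 -c "
from h import *;tips(get_obs())"
```

```text
16.25 q [ 0.201  0.398 -0.143  1.031 -0.581  0.26 ] p [ 0.5558 -0.0725  0.1215] F [ -1.1 -15.5  21.4] 0.0853
[[ 0.108 -0.538 -0.836]
 [ 0.09   0.843 -0.531]
 [ 0.99  -0.018  0.139]] rows=tool axes
side 221 118
top 204 185
Bout x 0.5487 bx -54.5 bz 21.4
Bin x 0.55 bx -42.3 bz 13.7
Ain x 0.5575 bx 29.4 bz -31.3
Aout x 0.5587 bx 41.6 bz -39.0
```

View pics/side11c.png

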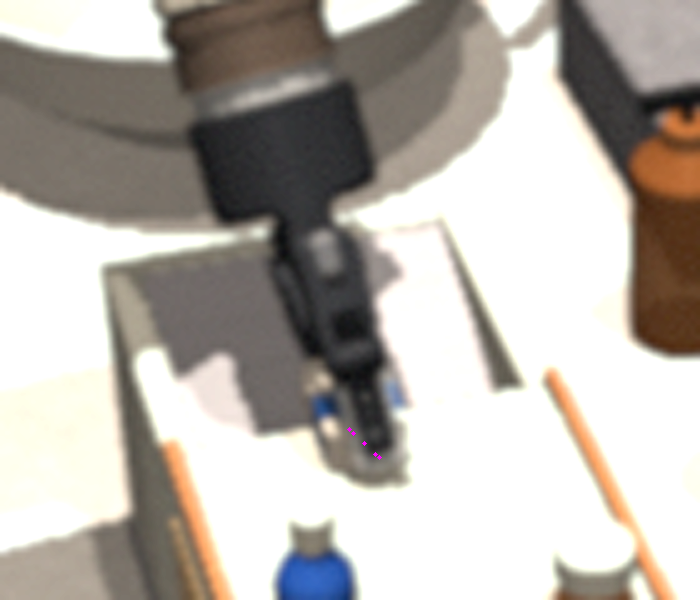

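View pics/top11c.png

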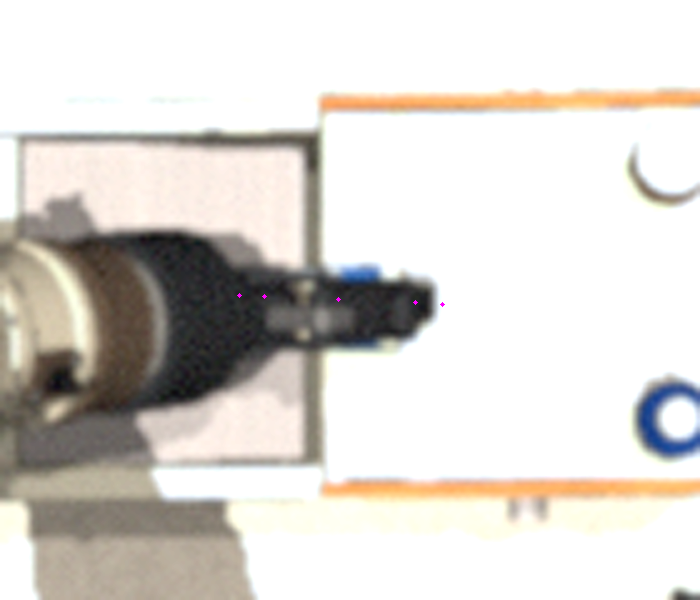

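Pushing works: the band moved from col 400 to 360 in the top crop, the carton's centre is about 10 mm short of the lip, and the flap is open about 0.39 rad. Fy/Fz of -15/+21 N says finger B is wedging the carton down, so I'll continue with a slight rise.

>>> arm_command([
  {"x": -0.008,"y": 0.009,"z": -0.002,"roll": 0,"fingers": 1},
  {"x": -0.007,"y": 0.01,"z": -0.002,"roll": 0,"fingers": 1},
])

```text
clock: 16.52
eef_pos: [0.5533, -0.0501, 0.1264]
tool_rot: [-0.177, 0.63, -0.22, 0.724]
ft_force: [-0.1, -1.5, 1.8]
grip_width: 0.0854
```

```bash
python3 look.py 12; python3 -c "
from h import *;tips(get_obs())"
```

```text
16.52 q [ 0.245  0.402 -0.125  1.072 -0.584  0.317] p [ 0.5533 -0.0501  0.1264] F [-0.1 -1.5  1.8] 0.0854
[[ 0.111 -0.54  -0.834]
 [ 0.096  0.841 -0.532]
 [ 0.989 -0.021  0.145]] rows=tool axes
side 221 118
top 204 185
Bout x 0.5458 bx -30.9 bz 25.2
Bin x 0.5471 bx -18.7 bz 17.5
Ain x 0.5549 bx 52.9 bz -27.6
Aout x 0.5562 bx 65.2 bz -35.3
```

View pics/side12c.png

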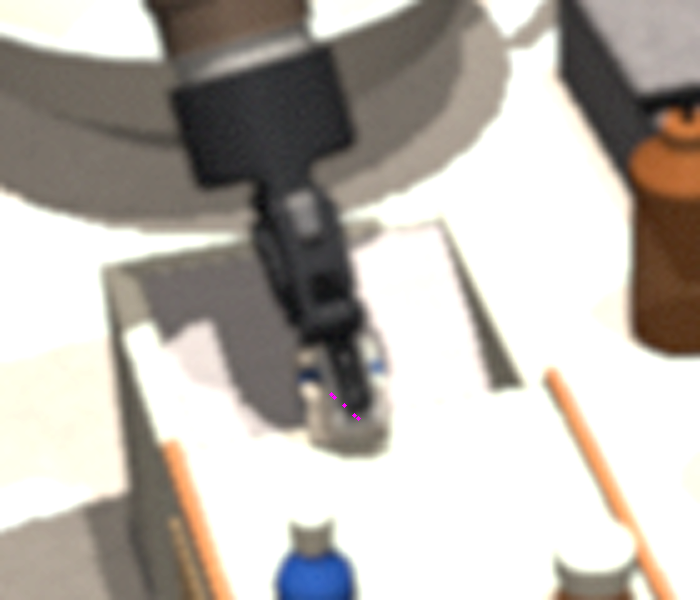

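View pics/top12c.png

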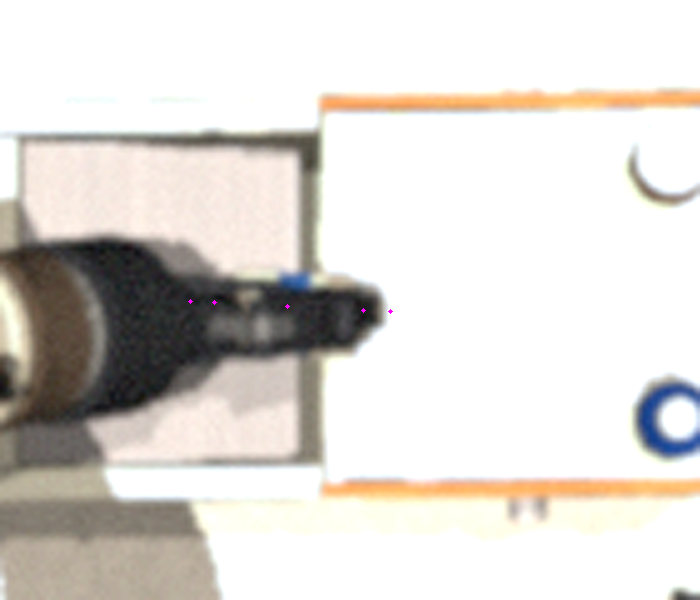

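>>> arm_command([
  {"x": -0.005,"y": 0.011,"z": -0.002,"roll": 0,"fingers": 1},
  {"x": -0.005,"y": 0.011,"z": -0.002,"roll": 0,"fingers": 1},
])

```text
clock: 16.78
eef_pos: [0.5507, -0.0283, 0.1235]
tool_rot: [-0.179, 0.628, -0.222, 0.724]
ft_force: [1.8, -24.7, 9.4]
grip_width: 0.0854
```

```bash
python3 look.py 13; python3 -c "
from h import *;tips(get_obs())"
```

```text
16.78 q [ 0.289  0.418 -0.113  1.098 -0.589  0.37 ] p [ 0.5507 -0.0283  0.1235] F [  1.8 -24.7   9.4] 0.0854
[[ 0.112 -0.546 -0.83 ]
 [ 0.095  0.838 -0.538]
 [ 0.989 -0.019  0.146]] rows=tool axes
side 221 118
top 204 185
Bout x 0.543 bx -9.1 bz 23.4
Bin x 0.5443 bx 3.1 bz 15.6
Ain x 0.5522 bx 74.4 bz -29.9
Aout x 0.5536 bx 86.6 bz -37.7
```

View pics/side13c.png

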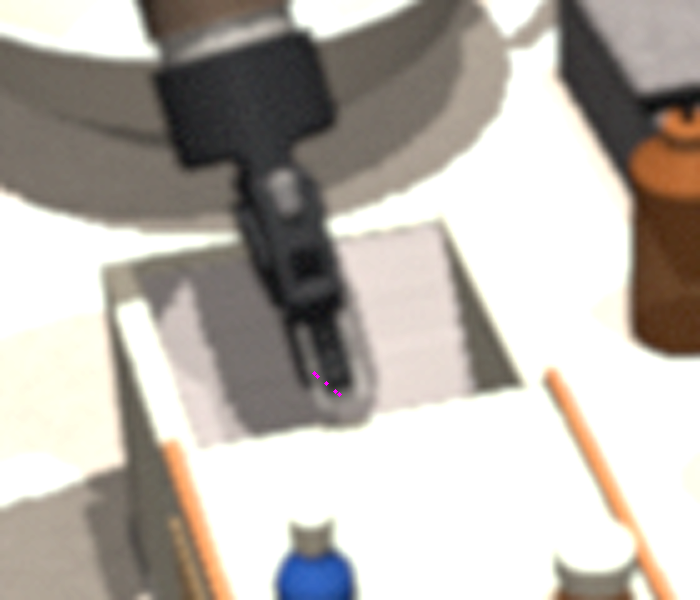

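View pics/top13c.png

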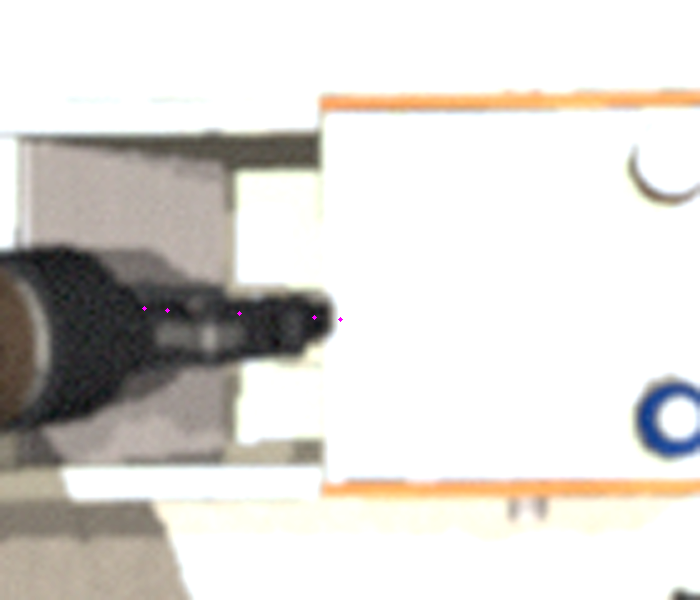

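The carton has left the shelf and the flap is wide open, but there's -25 N in y. I'll look at the shadows without the brightening, then decide.

```bash
python3 - <<'E'
from h import *
ims=[]
for k in('side','top'):
    c=snap(k,k+'14.png'); x0,y0=proj(c,[.545,-.0,.17])[0].astype(int)-[40,40]
    ims.append(cv2.resize(c['frame'][y0:y0+80,x0:x0+80,::-1],None,fx=5,fy=5,interpolation=cv2.INTER_CUBIC))
cv2.imwrite('pics/c14.png',cv2.convertScaleAbs(np.hstack(ims),alpha=1.15)); st()
E
```

```text
16.98 q [ 0.29   0.417 -0.113  1.098 -0.586  0.368] p [ 0.5508 -0.0273  0.1236] F [ -0.9 -10.   11.5] 0.0854
[[ 0.113 -0.543 -0.832]
 [ 0.094  0.839 -0.536]
 [ 0.989 -0.018  0.146]] rows=tool axes
```

View pics/c14.png

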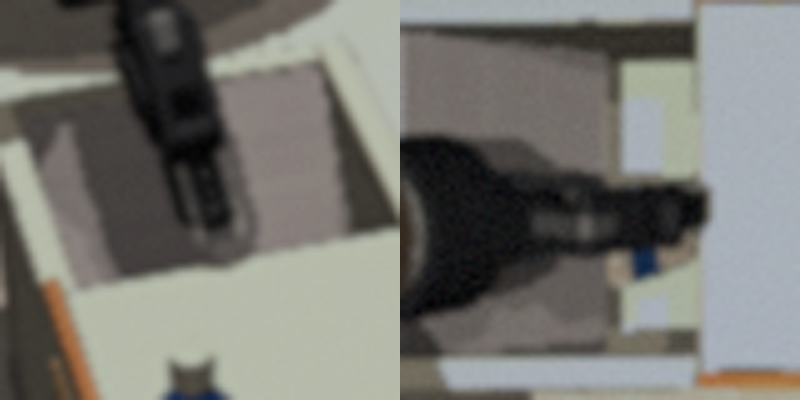

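>>> arm_command([
  {"x": 0,"y": 0,"z": 0,"roll": 0,"fingers": 1},
  {"x": 0,"y": 0,"z": 0,"roll": 0,"fingers": 1},
])

```text
clock: 17.15
eef_pos: [0.5518, -0.0304, 0.1263]
tool_rot: [-0.18, 0.627, -0.223, 0.725]
ft_force: [-0.8, -4.5, 6.9]
grip_width: 0.0852
```

```bash
python3 - <<'E'
from h import *
ims=[]
for k in('side','top'):
    c=snap(k,k+'15.png'); x0,y0=proj(c,[.545,-.0,.17])[0].astype(int)-[40,40]; print(x0,y0)
    ims.append(cv2.resize(c['frame'][y0:y0+80,x0:x0+80,::-1],None,fx=5,fy=5,interpolation=cv2.INTER_CUBIC))
cv2.imwrite('pics/c15.png',cv2.convertScaleAbs(np.hstack(ims),alpha=1.15)); tips(st())
E
```

```text
245 150
209 207
17.25 q [ 0.287  0.415 -0.111  1.099 -0.594  0.367] p [ 0.5522 -0.0309  0.1267] F [ 0.9 -7.2  7.9] 0.085
[[ 0.115 -0.549 -0.828]
 [ 0.098  0.835 -0.541]
 [ 0.988 -0.019  0.15 ]] rows=tool axes
Bout x 0.5441 bx -12.7 bz 26.8
Bin x 0.5456 bx -0.6 bz 19.0
Ain x 0.5539 bx 70.4 bz -27.0
Aout x 0.5553 bx 82.5 bz -34.8
```

View pics/c15.png

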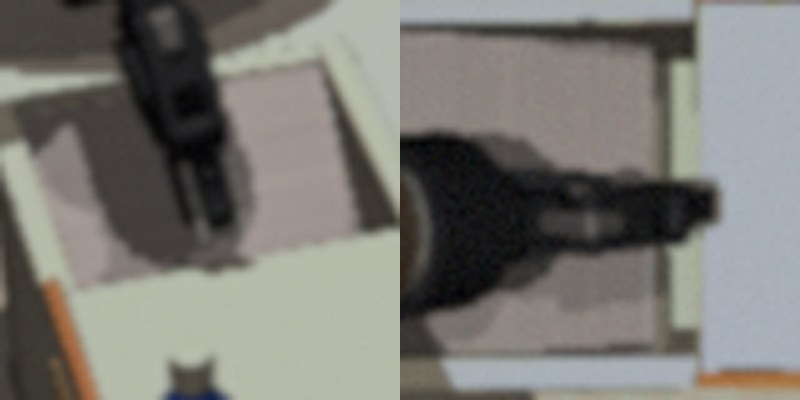

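The flap came partly back while the finger stayed in place, and the carton is gone from the shelf, the flap surface and the gap, so it has fallen through. Withdrawing along the tool axis so the flap can close.

>>> arm_command([
  {"x": -0.015,"y": 0,"z": 0,"roll": 0,"fingers": 1},
  {"x": -0.02,"y": 0,"z": 0,"roll": 0,"fingers": 1},
  {"x": -0.025,"y": 0,"z": 0,"roll": 0,"fingers": 1},
  {"x": -0.03,"y": 0,"z": 0,"roll": 0,"fingers": 1},
  {"x": -0.03,"y": -0.01,"z": 0,"roll": 0,"fingers": 1},
  {"x": -0.03,"y": -0.01,"z": -0.01,"roll": 0,"fingers": 1},
  {"x": -0.03,"y": -0.01,"z": -0.02,"roll": 0,"fingers": 1},
  {"x": -0.01,"y": -0.01,"z": -0.03,"roll": 0,"fingers": 1},
  {"x": 0,"y": -0.01,"z": -0.03,"roll": 0,"fingers": 1},
  {"x": 0,"y": -0.01,"z": -0.03,"roll": 0,"fingers": 1},
  {"x": 0,"y": 0,"z": -0.03,"roll": 0,"fingers": 1},
  {"x": 0,"y": 0,"z": -0.03,"roll": 0,"fingers": 1},
  {"x": 0,"y": 0,"z": -0.02,"roll": 0,"fingers": 1},
  {"x": 0,"y": 0,"z": 0,"roll": 0,"fingers": 1},
])

```text
clock: 18.42
eef_pos: [0.3134, 0.0328, 0.282]
tool_rot: [-0.176, 0.638, -0.217, 0.718]
ft_force: [-0.3, -0.4, -0.3]
grip_width: 0.0854
```

```bash
python3 -c "
from h import *
st();snap('side','side16.png');c=snap('top','top16.png')
cv2.imwrite('pics/top16c.png',cv2.resize(c['frame'][190:300,190:360,::-1],None,fx=4.7,fy=4.7,interpolation=cv2.INTER_CUBIC))"
```

```text
18.42 q [ 0.64  -0.005 -0.221  1.641 -0.507  0.776] p [0.3134 0.0328 0.282 ] F [-0.3 -0.4 -0.3] 0.0854
[[ 0.092 -0.537 -0.839]
 [ 0.087  0.843 -0.53 ]
 [ 0.992 -0.024  0.124]] rows=tool axes
```

View pics/side16.png

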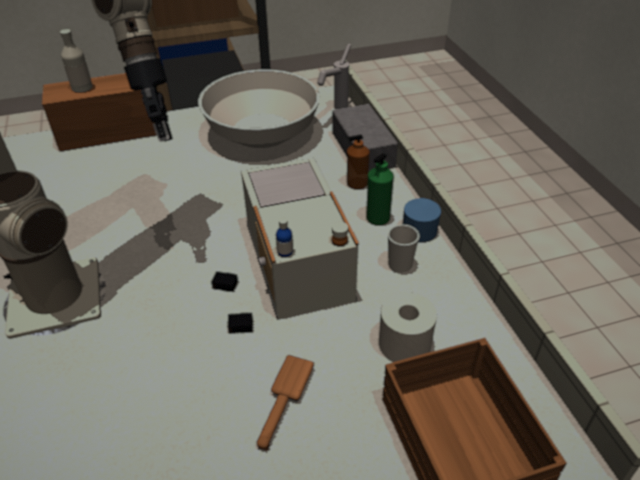

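View pics/top16c.png

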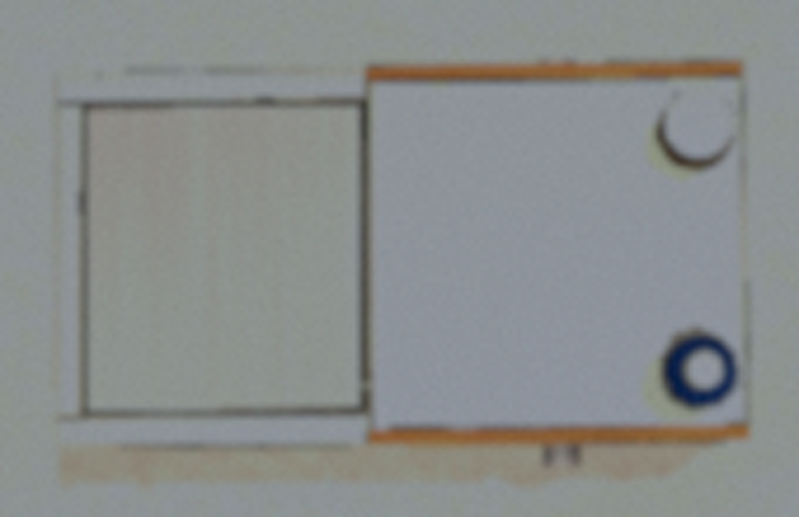

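The flap is closed, with its edge line at crop col 364 as at the start. The shelf holds only the jar (697,130) and the shampoo (700,370), and everything on the counter stands where it was. The arm is clear, so I'm handing in.

```bash
python3 -c "
from h import *
print(job_done())"
```

```text
the job is handed in; nothing more can be done
None
```

The carton is in the bin, the flap has closed and I handed the job in at about 18.5 s of 43 s. No verdict was reported.

**How it was done:** A vertical tool puts both fingertips at the same height, and the interface has no tilt command. I tilted the tool about 0.5 rad by driving joint 4 to its upper limit (2.15) well away from the scene, after touching joint 3's limit on a first try. The lower finger then pressed the flap to about 0.3–0.4 rad while the carton was still on the shelf. The other finger pushed the carton over the lip. I then withdrew along the tool axis.

**Last checks:**
- The flap lies flush, with its edge line where it was at the start.
- The shelf holds only the jar and the shampoo.
- The counter items look unmoved in both views.
- The arm stands clear, with about zero force on it.

**What disagreed or is not confirmed:**
- **Carton direction:** its 52 mm side lay along the bin's x, where the text implies the 36 mm side.
- **Fingertip position:** in the pictures the open fingertips were about 47 mm behind the reported TCP, not the 13 mm I expected. I worked from the pictures.
- **Forces:** the wrist reading reached about 117 N in total (82 N each in y and z) when joint 3 stopped at its limit early on, just under the 120 N limit. It was about 26 N while pushing.
- **Carton at rest:** I could not see it through the closed flap. I last saw it in the opening, dropping below the shelf edge.

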